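# Sort the bench clutter into its trays

## Task

Sort the loose things on the bench into their trays: both air-hose couplers into the blue tray, both sanding blocks into the red tray, the marker pen into the yellow tray. Each must lie flat on the tray's floor, side by side and not on top of or leaning on anything, the sanding blocks right way up. Leave the tape roll and the filter cartridge where they are.

Things in the scene. Friction and masses are not known exactly. Their poses are not given: they have to be found in the camera images.
- grey_coupler_center (a point): Grey-white air-hose coupler lying on its side, 24 mm across, 73 mm long, 23 mm high, about 90 g. This point is its centre, 11.5 mm above its underside. y runs along its length: the thick sleeve (24 mm wide) covers y = -3 to +37 mm and is the part to grip, across x; the thin nipple (12 mm) covers y = -37 to -3 mm.
- brass_coupler_center (a point): Brass-coloured air-hose coupler lying on its side, 24 mm across, 73 mm long, 23 mm high, about 90 g. This point is its centre, 11.5 mm above its underside. y runs along its length: the thick sleeve (24 mm wide) covers y = -3 to +37 mm and is the part to grip, across x; the thin nipple (12 mm) covers y = -37 to -3 mm. Its nipple is grey.
- plain_block_center (a point): Plain tan sanding block, a brick 51 (x) x 89 (y) x 41 mm high, about 160 g. This point is its centre, 20.5 mm above its underside; z up. Grip across x (51 mm).
- grip_block_center (a point): Hand sanding block: dark grey base 118 (x) x 70 (y) x 16 mm high with a yellow moulded grip on top, 86 (x) x 40 (y) mm, from 16 to 38 mm above the underside; about 130 g. This point is its centre, 19 mm above its underside; z up. Take it by the yellow grip, across y (40 mm).
- pen_center (a point): Marker pen lying on the bench, white barrel and black cap, 16 (x) x 124 (y) x 17 mm, light. This point is its centre, 8.5 mm above its underside; y runs along it. Grip across x.
- blue_tray_floor (a point): Blue plastic tray for the couplers, open at the top, screwed to the bench (it does not move). Outside 150 (its x) x 216 (its y) x 37 mm high with the rim; inside 142 x 208 mm, walls and floor 4 mm thick. This point is the centre of the inner floor, 4 mm above the bench; z up. Blank white label on its -x side.
- red_tray_floor (a point): Red plastic tray for the sanding blocks, open at the top, screwed to the bench (it does not move). Outside 150 (its x) x 216 (its y) x 37 mm high with the rim; inside 142 x 208 mm, walls and floor 4 mm thick. This point is the centre of the inner floor, 4 mm above the bench; z up. Blank white label on its -x side.
- yellow_tray_floor (a point): Yellow plastic tray for the marker, open at the top, screwed to the bench (it does not move). Outside 150 (its x) x 216 (its y) x 37 mm high with the rim; inside 142 x 208 mm, walls and floor 4 mm thick. This point is the centre of the inner floor, 4 mm above the bench; z up. Blank white label on its -x side.
- tape_center (a point): Bystander: roll of cream masking tape lying flat, about 99 mm across, 24 mm high. This point is its centre, 12 mm above the bench. Not to be moved.
- filter_center (a point): Bystander: round grey respirator filter cartridge with a purple band, 81 mm across, 33 mm high. This point is its centre, 16.5 mm above the bench. Not to be moved.
Not all that is in view belongs to the job. Leave any green look-alike of the part that bears grip_block_center alone.

How it is judged (in metres and radians):
At the end, for the whole second after the job is handed in: Couplers in the blue tray, sanding blocks in the red, pen in the yellow: centres inside the walls and at most 6 mm above their height when flat on the tray floor; blocks right way up and level within 0.12 rad, couplers and pen level along their length within 0.15 rad; all released and at rest (x of grey_coupler_center in the frame of blue_tray_floor between -0.068 and 0.068 m and y of grey_coupler_center in the frame of blue_tray_floor between -0.101 and 0.101 m and z of grey_coupler_center in the frame of blue_tray_floor between -0.005 and 0.0175 m and angle between each of grey_coupler_center, brass_coupler_center, pen_center's own y axis and vertical above 1.42 rad and linear speed of each of grey_coupler, brass_coupler, plain_block, grip_block, pen below 0.02 m/s and x of brass_coupler_center in the frame of blue_tray_floor between -0.068 and 0.068 m and y of brass_coupler_center in the frame of blue_tray_floor between -0.101 and 0.101 m and z of brass_coupler_center in the frame of blue_tray_floor between -0.005 and 0.0175 m and x of plain_block_center in the frame of red_tray_floor between -0.068 and 0.068 m and y of plain_block_center in the frame of red_tray_floor between -0.101 and 0.101 m and z of plain_block_center in the frame of red_tray_floor between -0.005 and 0.0265 m and angle between each of plain_block_center, grip_block_center's own z axis and vertical below 0.12 rad and x of grip_block_center in the frame of red_tray_floor between -0.068 and 0.068 m and y of grip_block_center in the frame of red_tray_floor between -0.101 and 0.101 m and z of grip_block_center in the frame of red_tray_floor between -0.005 and 0.025 m and x of pen_center in the frame of yellow_tray_floor between -0.068 and 0.068 m and y of pen_center in the frame of yellow_tray_floor between -0.101 and 0.101 m and z of pen_center in the frame of yellow_tray_floor between -0.005 and 0.0145 m); the robot touches nothing.
It fails at once if the tape roll is moved more than 30 mm (distance of tape_center from where it was at the start of the episode above 0.03 m).
It fails at once if the filter cartridge is moved more than 30 mm (distance of filter_center from where it was at the start of the episode above 0.03 m).
It also fails if it takes over 122 s, if anything falls off the work surface, if the arm or the gripper's body presses on something with over 40 N, if the wrist force passes 120 N, or if a joint passes its speed limit or range.

## Robot

A 7-joint arm with a two-finger parallel gripper is mounted at the origin on the work surface; the furniture and walls round the work are solid. World frame = base frame: x ahead of the robot, y to its left, z up, the work surface at z = 0. Lengths are in m, angles in degrees, forces in N, time in s.
With the tool pointing down it reaches from about 0.4 to 0.85 m from the base axis. Payload 4.5 kg.
Tool frame: the origin (TCP) lies on the centre line of the jaws, within the pads' length; the fingertips stand 25 mm ahead of it and the grasp point (between the pads) lies 6 mm ahead of it; z points along the fingers, y is the direction in which the jaws open and shut (so a half turn about z gives the same grasp; the last joint's range is limited). The gripper opens to 88 mm and grips with 3 to 60 N. Pads are 18 mm wide; open, the fingers measure 123 mm over their backs; the gripper's body (75 mm by 187 mm) begins 45 mm behind the grasp point.
Start: joints at [-70.829, 39.483, -11.15, 89.685, 9.013, 51.709, -12.324], TCP at [0.185, 0.597, 0.264] pointing down, gripper open.
Joint ranges: [-172.22, 172.22], [-26.19, 119.32], [-84.43, 86.54], [7.71, 146.69], [-57.33, 237.33], [2.42, 119.75], [-152.13, 152.13]. Speed limits (degrees/s): [147.25, 147.25, 180, 180, 180, 180, 180].

## Interface

Orientations are given as a 3x3 rotation matrix whose columns are the frame's x, y, z axes.
In Python, from plant import bot gives the robot as it stands. The module is installed in compiled form; this text tells all that it offers.
- The arm moves only by the tool send_rows, never from a script. Its argument "steps" is a list of rows, each an object with "slide": the shift along the world's x, y, z in m, a list of three; "twist": the turn, a rotation vector about the world's x, y, z in rad, a list of three. In form: [{"slide": [dx, dy, dz], "twist": [rx, ry, rz]}, ...]. A call has 1 to 20 rows; each row is the pose to reach, as a shift and turn from the pose commanded when the call began; what a row does not reach only later rows make up. A row lasts 1/12 s, in which the tool goes at most 41.7 mm and 7.16 degrees, less where a joint would pass 70% of its speed; a pose out of reach is approached as far as the arm can. A call with a gripper value outside its range is refused whole. "gripper" is the opening, from 0 (shut) to 1 (fully open), set as the call begins (left out, the last holds). The fingers move at their own pace and stop on an object; the grip force is fixed at half the most. Time passes only in rows, so rows that repeat a pose let the fingers close. It gives the time, the measured TCP pose, the force and the opening at its end, in the units of the state.
- bot.state(): the state, without advancing time (a new reading comes with each control period).
- bot.snapshot(name): name is "side" or "top"; returns a dict with "color" (384x512x3 uint8, red, green, blue), "K" (3x3 intrinsics, pixels), "dist_coeffs" ([k1, k2, p1, p2, k3] as OpenCV has them; the pictures are not rectified), "position" and "orientation" of the camera in the world. Camera axes: x right, y up, looking along -z (the intrinsics and any distortion apply to the point x, -y, -z); pixel columns grow to the right and rows downward; lengths in m; the calibration is good to about 2 mm. A picture is of the moment at which its call begins. There is no depth.
- bot.finish_job(): hands the job in, once; it reports no verdict.
The state is a dict: "time_s": time; "joint_positions": joint angles; "qvel": joint speeds; "joint_torque": joint torques, N m; "tcp_pos": TCP position; "ee_rot": TCP orientation; "force": force on the tool from outside, world axes, zero at the start; "torque": the same for the moment, N m; "gripper_width": opening from 0.0 (shut) to 1.0 (fully open).
Only numpy, scipy, OpenCV 4.12 (cv2) and the standard library are available. Lean on these libraries where they do the work, as an engineer would, in place of code of your own. Each camera call takes 0.05 s, during which the arm holds its last target.

## Working session

There is one attempt and no reset: what is moved stays moved. The work goes in short steps, Python scripts to look and compute and a tool call to move; the robot and the scene stay as the last step left them, time stands still between calls to the robot, and variables do not carry over. Pictures are saved under pics/ and viewed, and the job is handed in when it is done.

Besides the shell and the picture viewer there is one more tool, called after ">>>" by a JSON object that holds its "method" and its "body". send_rows: Moves the arm, as the interface text tells. Its arguments: {"type":"object","properties":{"steps":{"type":"array"},"gripper":{"type":"number"}},"required":["steps"]}

```bash
mkdir -p pics && python3 - <<'E'
from plant import bot
import cv2, json, numpy as np
s=bot.state(); print({k:np.round(v,4).tolist() for k,v in s.items()})
for n in("top","side"):
    d=bot.snapshot(n); cv2.imwrite(f"pics/{n}0.png",d["color"][:,:,::-1])
    print(n,[np.round(d[k],4).tolist() for k in("K","dist_coeffs","position","orientation")])
E
```

```text
{'time_s': 0.0, 'joint_positions': [-70.8265, 39.5318, -11.1442, 89.7452, 9.0129, 51.7099, -12.3263], 'qvel': [0.0267, -0.0866, -0.0658, 0.0698, 0.0123, 0.0504, 0.0807], 'joint_torque': [-0.0002, -52.7568, -1.2675, -15.3428, -0.0528, 0.0066, 0.0002], 'tcp_pos': [0.1851, 0.5963, 0.2629], 'ee_rot': [[-0.9551, 0.2963, -0.0004], [0.2963, 0.9551, -0.0018], [-0.0001, -0.0018, -1.0]], 'force': [0.6422, 0.6682, -0.3051], 'torque': [0.0025, -0.0024, -0.0309], 'gripper_width': 1.0019}
top [[[348.7542, 0.0, 254.1089], [0.0, 348.7542, 194.7281], [0.0, 0.0, 1.0]], [-0.0233, 0.0, 0.0, 0.0, 0.0], [0.1446, 0.0109, 1.1867], [[-0.0097, 0.9773, -0.2115], [-1.0, -0.0092, 0.0033], [0.0012, 0.2115, 0.9774]]]
side [[[485.8774, 0.0, 247.4277], [0.0, 485.8774, 191.9675], [0.0, 0.0, 1.0]], [0.013, 0.0, 0.0, 0.0, 0.0], [-0.1435, -1.2912, 0.9667], [[0.9236, 0.1961, -0.3295], [-0.3828, 0.5213, -0.7627], [0.0222, 0.8306, 0.5565]]]
```

View pics/top0.png

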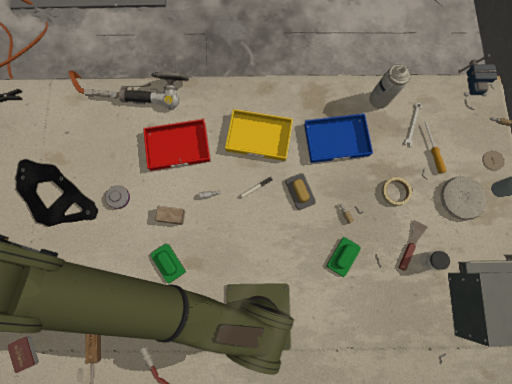

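View pics/side0.png

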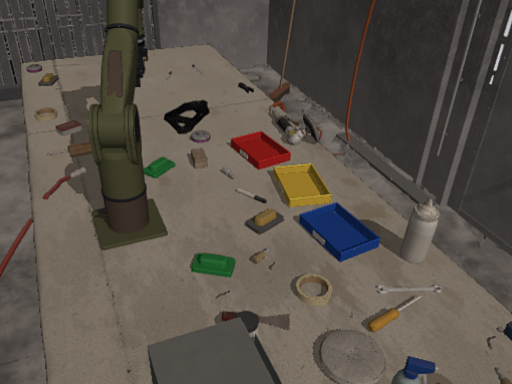

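The top view shows a tan block (169,215), a grey coupler (207,195), a pen (256,187), a yellow-grip block (300,191), and a brass coupler (347,213). The trays are red (176,145), yellow (258,135) and blue (338,138). The tape is at (397,191) and the filter at (116,197).

Things that could be confused with the targets:
- **Grip block:** green blocks at (167,263) and (344,257) are decoys. The right one is yellow on grey at (300,191).
- **Side view, far left:** a second block (48,79), tape (45,113) and filter (35,68) sit behind the arm, out of reach.
- **Brass coupler:** the small scraps at (360,209) and (378,260).
- **Pen:** a screwdriver at (437,155).

Next I'll check these in close crops.

```bash
cat > h.py <<'E'
import cv2, numpy as np
from plant import bot
F=np.diag([1.,-1.,-1.])
def ray(d,px):
    px=np.atleast_2d(np.float64(px)).reshape(-1,1,2)
    u=cv2.undistortPoints(px,d["K"],np.array(d["dist_coeffs"])).reshape(-1,2)
    v=np.c_[u,np.ones(len(u))]@F.T@np.array(d["orientation"]).T
    return np.array(d["position"]),v
def onplane(d,px,z):
    o,v=ray(d,px); return o+v*((z-o[2])/v[:,2:3])
def proj(d,P):
    R=np.array(d["orientation"])@F; rv,_=cv2.Rodrigues(R.T)
    return cv2.projectPoints(np.float64(np.atleast_2d(P)),rv,-R.T@np.array(d["position"]),d["K"],np.array(d["dist_coeffs"]))[0].reshape(-1,2)
def tri(d1,p1,d2,p2):
    o1,v1=ray(d1,p1);o2,v2=ray(d2,p2);v1=v1[0];v2=v2[0]
    s=np.linalg.lstsq(np.c_[v1,-v2],o2-o1,rcond=None)[0]
    a=o1+s[0]*v1;b=o2+s[1]*v2
    return (a+b)/2,np.linalg.norm(a-b)
E
python3 - <<'E'
from h import *
im=cv2.imread("pics/top0.png")
c=im[95:235,135:410]; cv2.imwrite("pics/c1.png",cv2.resize(c[70:],None,fx=2.9,fy=2.9,interpolation=cv2.INTER_CUBIC))
def cr(x,y,w=28): return cv2.resize(im[y-w:y+w,x-w:x+w],(390,390),interpolation=cv2.INTER_CUBIC)
cv2.imwrite("pics/c2.png",np.hstack([cr(207,195),cr(347,213)]))
cv2.imwrite("pics/c3.png",np.hstack([cr(169,215),cr(300,191)]))
im=cv2.imread("pics/side0.png")
cv2.imwrite("pics/c4.png",cv2.resize(im[130:280,170:370],(800,600),interpolation=cv2.INTER_CUBIC))
E
```

```text
(no output)
```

View pics/c2.png

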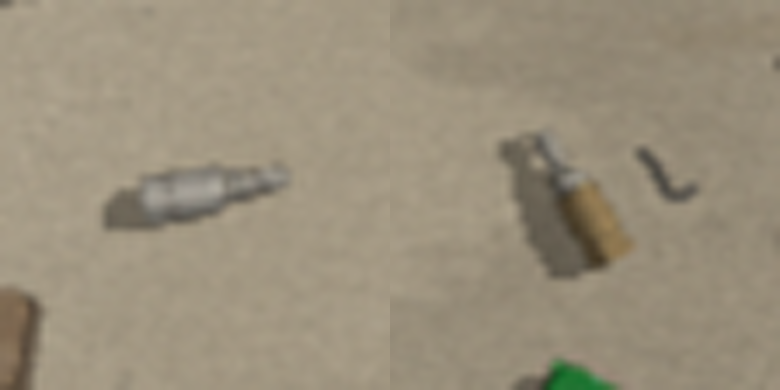

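View pics/c3.png

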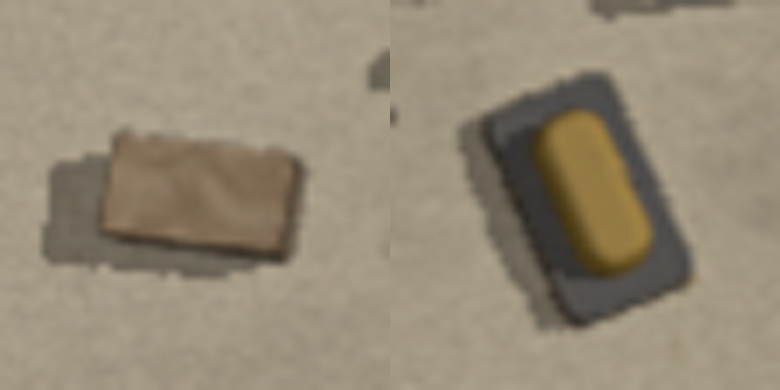

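View pics/c4.png

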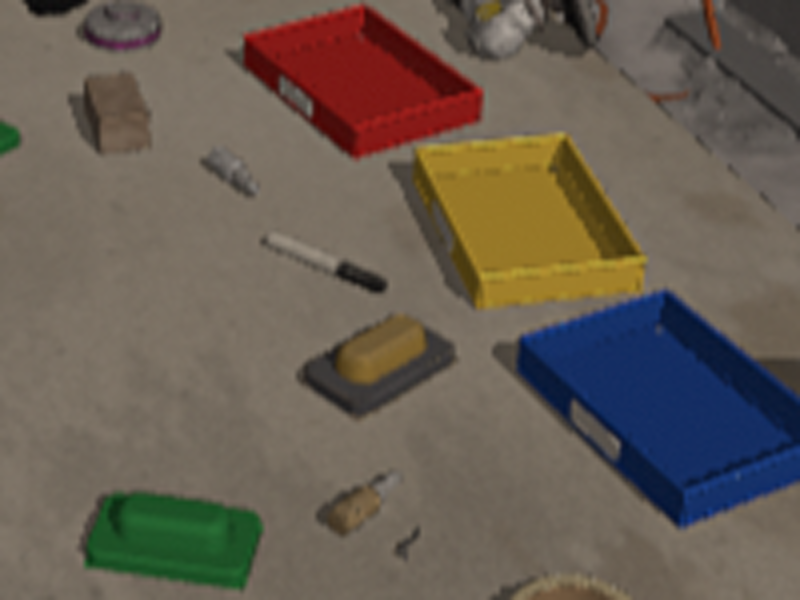

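The crops confirm the choices. The grey coupler's nipple points right in the image, and the brass coupler's nipple points up-left. The tan block stands right way up, and the yellow grip sits on its grey base. Next I'll measure with masks.

```bash
cat > meas.py <<'E'
from h import *
def comp(img,mask,box):
    m=np.zeros(mask.shape,np.uint8); x0,y0,x1,y1=box; m[y0:y1,x0:x1]=mask[y0:y1,x0:x1]
    n,l,st,c=cv2.connectedComponentsWithStats(m.astype(np.uint8))
    i=1+np.argmax(st[1:,4]); return (l==i)
def pts(m): ys,xs=np.nonzero(m); return np.c_[xs,ys].astype(float)
def rect(P): # world xy metric rect
    (c,s,a)=cv2.minAreaRect((P[:,:2]*1000).astype(np.float32)); return np.round(c,1),np.round(s,1),round(a,1)
def pca(P):
    c=P[:,:2].mean(0); u,s,v=np.linalg.svd(P[:,:2]-c,full_matrices=False); a=v[0]; t=(P[:,:2]-c)@a; w=(P[:,:2]-c)@v[1]
    return np.round(c*1000,1),np.round(np.degrees(np.arctan2(a[1],a[0])),1),np.round([t.min()*1000,t.max()*1000,w.min()*1000,w.max()*1000],1)
E
python3 - <<'E'
from meas import *
d=bot.snapshot("top"); im=d["color"]; hsv=cv2.cvtColor(im,cv2.COLOR_RGB2HSV); H,S,V=[hsv[...,i].astype(int) for i in range(3)]
for x,y in[(169,215),(205,195),(215,194),(247,194),(266,181),(300,191),(292,183),(350,218),(343,207),(176,145),(258,135),(338,138),(240,200),(170,150)]: print((x,y),hsv[y,x],end=' ')
print()
hf=d
def go(name,mask,box,z):
    m=comp(im,mask,box); p=pts(m); P=onplane(d,p,z); print(name,int(m.sum()),p.mean(0).round(1),"pca",pca(P),"rect",rect(P))
go("grip",(S>120)&(H>12)&(H<30)&(V>80),(275,165,325,215),.036)
go("base",(V<75)&(S<90)|((S>120)&(H>12)&(H<30)&(V>80)),(280,165,320,215),.012)
go("brass",(S>100)&(V>60),(330,200,360,225),.0115)
go("red",(S>150)&((H<8)|(H>172)),(130,105,225,180),.037)
go("yel",(S>130)&(H>15)&(H<35),(215,100,300,170),.037)
go("blue",(S>130)&(H>100)&(H<130),(295,105,380,172),.037)
E
```

```text
(169, 215) [ 16  86 124] (205, 195) [ 19  23 157] (215, 194) [ 18  35 108] (247, 194) [ 21  43 159] (266, 181) [20 31 49] (300, 191) [ 20 139 149] (292, 183) [ 19 119  62] (350, 218) [ 19 110 137] (343, 207) [ 21  34 149] (176, 145) [  1 221 172] (258, 135) [ 23 218 200] (338, 138) [109 215 135] (240, 200) [ 19  50 168] (170, 150) [  1 224 171] 
grip 216 [301. 190.] pca (array([ 408.7, -152.1]), np.float64(-159.2), array([-40.3,  41.2, -16.6,  16.9])) rect (array([ 408.3, -152.3]), array([81.5, 33.2]), 21.6)
base 216 [301. 190.] pca (array([ 414.2, -155.5]), np.float64(-159.2), array([-41.2,  42.1, -16.9,  17.2])) rect (array([ 413.8, -155.7]), array([83.2, 33.9]), 21.6)
brass 57 [347.9 216.8] pca (array([ 319. , -311.9]), np.float64(-154.1), array([-17.3,  17.3,  -9.6,   9.1])) rect (array([ 319.1, -312.1]), array([34.6, 18.7]), 25.6)
red 2623 [175.9 144.2] pca (array([576.5, 277.8]), np.float64(98.6), array([-108.6,  108.6,  -79.8,   79.5])) rect (array([576.2, 277.9]), array([159. , 217.1]), 8.8)
yel 2620 [258.7 134.3] pca (array([610.7, -11. ]), np.float64(-100.2), array([-108.8,  108.4,  -80.5,   80.4])) rect (array([610.7, -10.6]), array([217.3, 160.5]), 79.6)
blue 2566 [337.6 137.5] pca (array([ 596.2, -287.9]), np.float64(97.5), array([-110.8,  109.5,  -79.1,   79.6])) rect (array([ 596.4, -288.3]), array([157. , 218.8]), 6.7)
```

```bash
python3 - <<'E'
from meas import *
d=bot.snapshot("top"); im=d["color"][:,:,::-1]
def cr(x,y,w=20): return cv2.resize(im[y-w:y+w,x-w:x+w],(400,400),interpolation=cv2.INTER_CUBIC)
cv2.imwrite("pics/c5.png",np.hstack([cr(256,187),cr(169,215)]))
e=bot.snapshot("side"); im=e["color"][:,:,::-1]
for n,(x,y) in dict(a=(199,158),b=(228,173),c=(251,195),dd=(260,256)).items(): pass
cv2.imwrite("pics/c6.png",np.vstack([np.hstack([cr(200,158,15)[:300*400//400],cr(228,173,15)[:300]]) if 0 else np.hstack([cv2.resize(cr(200,158),(300,300)),cv2.resize(cr(228,173),(300,300))]),np.hstack([cv2.resize(cr(251,195),(300,300)),cv2.resize(cr(260,256),(300,300))])]))
def k(o,p,s=6.964): return [o[0]+(p[0]+.5)/s-.5,o[1]+(p[1]+.5)/s-.5]
for n,o,tip,end in[("grey",(179,167),(288,176),(142,197)),("brass",(319,185),(153,135),(227,255))]:
    P=onplane(d,[k(o,tip),k(o,end)],.0115); v=P[1]-P[0]
    print(n,P.round(4)[:,:2].tolist(),"len",np.linalg.norm(v).round(4),"c",P.mean(0).round(4),"yaxis deg",np.degrees(np.arctan2(v[1],v[0])).round(1))
# predicted tray outlines -> overlay check
for n,c,a in[("red",(.581,.278),8.6),("yel",(.615,-.011),-10.2),("blue",(.601,-.288),7.2)]:
    t=np.radians(a);R=np.array([[np.cos(t),-np.sin(t)],[np.sin(t),np.cos(t)]])
    for cam,img in((d,None),): pass
    for hx,hy,z in((.075,.108,.037),(.071,.104,.004)):
        q=np.array([[sx*hx,sy*hy] for sx,sy in((1,1),(1,-1),(-1,-1),(-1,1))])@R.T+c
        P=np.c_[q,np.full(4,z)]
        for nm,cam in(("top",d),("side",e)):
            globals().setdefault("ov_"+nm,cv2.resize(cam["color"][:,:,::-1],None,fx=1.5,fy=1.5,interpolation=cv2.INTER_CUBIC))
            cv2.polylines(globals()["ov_"+nm],[(proj(cam,P)*1.5).round().astype(np.int32)],True,(255,255,0),1)
cv2.imwrite("pics/ovt.png",ov_top); cv2.imwrite("pics/ovs.png",ov_side)
E
```

```text
grey [[0.4103, 0.1249], [0.4003, 0.1971]] len 0.0729 c [0.4053 0.161  0.0115] yaxis deg 97.9
brass [[0.3637, -0.2896], [0.3038, -0.3221]] len 0.0682 c [ 0.3338 -0.3058  0.0115] yaxis deg -151.5
```

View pics/c5.png

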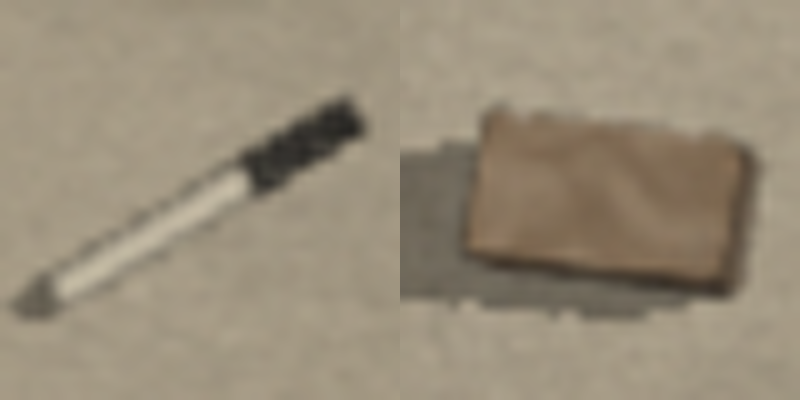

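View pics/c6.png

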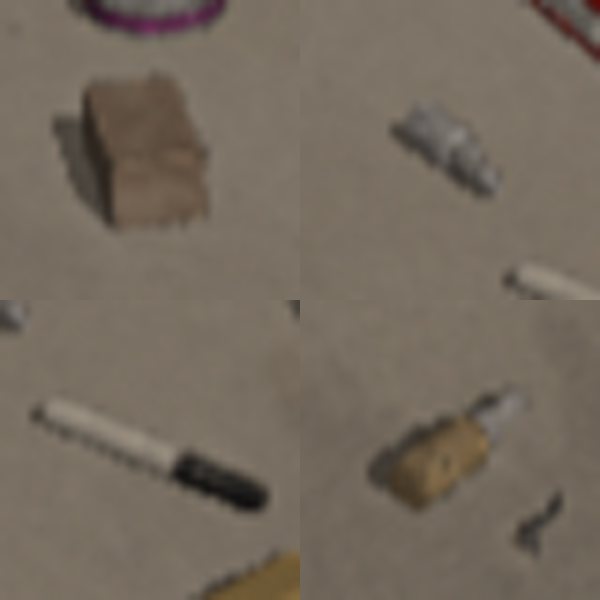

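View pics/ovt.png

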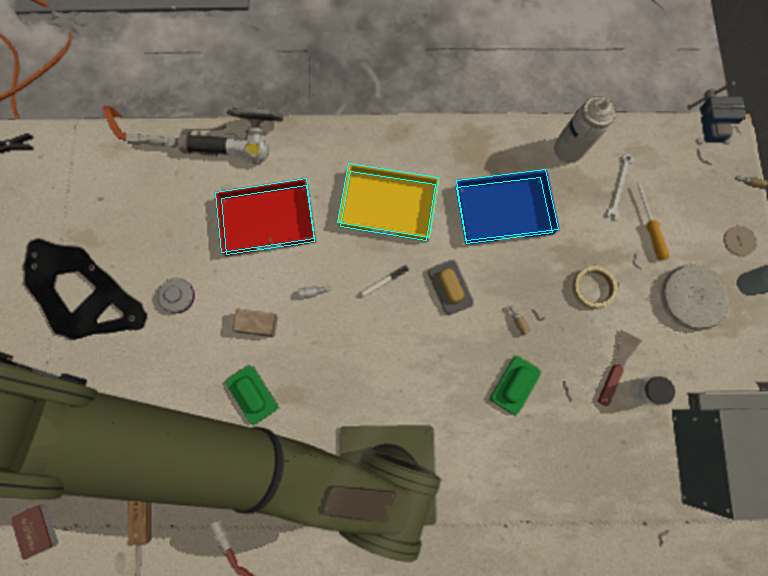

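View pics/ovs.png

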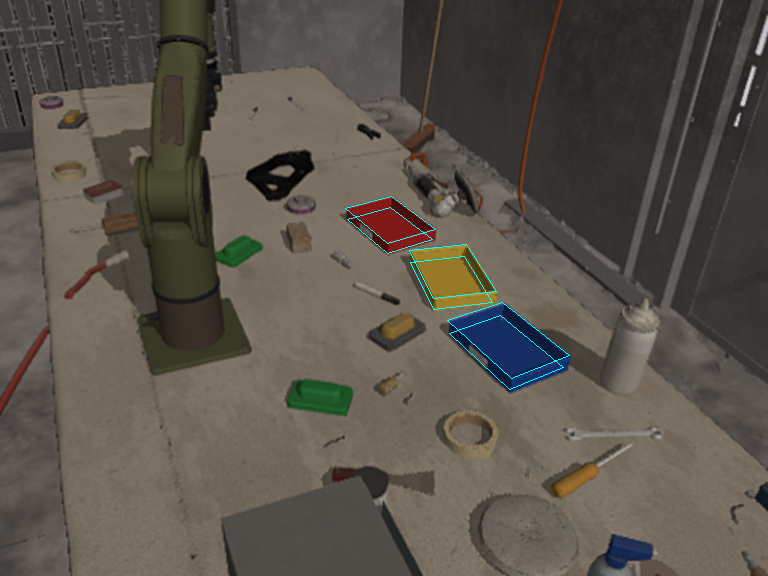

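```bash
python3 - <<'E'
from meas import *
d=bot.snapshot("top"); e=bot.snapshot("side")
def k(o,p,s): return [o[0]+(p[0]+.5)/s-.5,o[1]+(p[1]+.5)/s-.5]
def rep(n,P):
    v=P[1]-P[0]; print(n,P.round(4).tolist(),"len",np.linalg.norm(v[:2]).round(4),"c",P.mean(0).round(4),"dir",np.degrees(np.arctan2(v[1],v[0])).round(1))
rep("pen top",onplane(d,[k((236,167),(16,308),10),k((236,167),(360,113),10)],.0085))
rep("pen side",onplane(e,[k((231,175),(36,112),7.5),k((231,175),(264,196),7.5)],.0085))
rep("grey side",onplane(e,[k((208,153),(190,185),7.5),k((208,153),(112,115),7.5)],.0115))
rep("brass side",onplane(e,[k((240,236),(218,97),7.5),k((240,236),(105,180),7.5)],.0115))
P=onplane(d,[k((149,195),q,10) for q in((85,110),(342,148),(326,275),(68,250))],.041)
print("plain",P.round(4).tolist(),P.mean(0),[np.linalg.norm(P[i]-P[i-1]).round(4) for i in range(4)])
a=(P[0]+P[3])/2-(P[1]+P[2])/2; print(np.degrees(np.arctan2(a[1],a[0])))
# side: plain block top face corners, tile origin (180,138)
P=onplane(e,[k((180,138),q,7.5) for q in((82,88),(165,77),(207,152),(118,157))],.041); print("plain side",P.round(4).tolist(),P.mean(0))
a=(P[0]+P[1])/2-(P[2]+P[3])/2; print(np.degrees(np.arctan2(a[1],a[0])))
# grip in side
im=e["color"];hsv=cv2.cvtColor(im,cv2.COLOR_RGB2HSV); H,S,V=[hsv[...,i].astype(int) for i in range(3)]
m=comp(im,(S>110)&(H>12)&(H<30)&(V>60),(245,200,285,235)); p=pts(m);print(m.sum(),p.mean(0));P=onplane(e,p,.030);print("grip side",pca(P))
E
```

```text
pen top [[0.3909, 0.0655, 0.0085], [0.4594, -0.0546, 0.0085]] len 0.1383 c [0.4251 0.0055 0.0085] dir -60.3
pen side [[0.3896, 0.0519, 0.0085], [0.4625, -0.0503, 0.0085]] len 0.1255 c [0.426  0.0008 0.0085] dir -54.5
grey side [[0.4092, 0.1273, 0.0115], [0.3962, 0.2035, 0.0115]] len 0.0773 c [0.4027 0.1654 0.0115] dir 99.7
brass side [[0.3647, -0.2873, 0.0115], [0.3028, -0.3166, 0.0115]] len 0.0685 c [ 0.3338 -0.3019  0.0115] dir -154.7
plain [[0.3586, 0.3319, 0.041], [0.3449, 0.2454, 0.041], [0.3024, 0.2493, 0.041], [0.3114, 0.3353, 0.041]] [0.32933792 0.29047941 0.041     ] [np.float64(0.0473), np.float64(0.0876), np.float64(0.0427), np.float64(0.0865)]
82.48899401853436
plain side [[0.3107, 0.3336, 0.041], [0.3549, 0.3301, 0.041], [0.3504, 0.2475, 0.041], [0.3066, 0.2582, 0.041]] [0.33066225 0.29234244 0.041     ]
86.87719989102752
246 [264.75203252 217.10569106]
grip side (array([ 407.9, -161.2]), np.float64(-149.2), array([-49.1,  47.5, -26.2,  26.1]))
```

Both views agree: the trays' drawn outlines match the pictures, and the lengths come out close to the given sizes. The pen's top view was stretched by shadow, so I corrected it.

Working poses (x, y in m):

| Item | Position | Orientation |
|---|---|---|
| plain block | (.331, .291) | y at 84° |
| grey coupler | (.404, .163) | y at 98° |
| brass coupler | (.334, -.304) | y at -152.5° |
| pen | (.427, 0) | axis at -57.5° |
| grip block | (.410, -.155) | x at 21° |
| red tray | (.581, .278) | 8.6° |
| yellow tray | (.615, -.011) | -10.2° |
| blue tray | (.601, -.288) | 7.2° |

First pick is the plain block, turning the jaws from 72.8° to -6°.

>>> {"method": "send_rows", "body": {"steps": [{"slide": [0.007, -0.015, -0.005], "twist": [0, 0, -0.07]}, {"slide": [0.02, -0.04, -0.015], "twist": [0, 0, -0.17]}, {"slide": [0.033, -0.07, -0.025], "twist": [0, 0, -0.29]}, {"slide": [0.046, -0.1, -0.035], "twist": [0, 0, -0.41]}, {"slide": [0.06, -0.13, -0.045], "twist": [0, 0, -0.53]}, {"slide": [0.074, -0.16, -0.055], "twist": [0, 0, -0.65]}, {"slide": [0.088, -0.19, -0.065], "twist": [0, 0, -0.77]}, {"slide": [0.102, -0.22, -0.075], "twist": [0, 0, -0.89]}, {"slide": [0.116, -0.25, -0.085], "twist": [0, 0, -1.01]}, {"slide": [0.13, -0.275, -0.1], "twist": [0, 0, -1.13]}, {"slide": [0.14, -0.295, -0.115], "twist": [0, 0, -1.25]}, {"slide": [0.146, -0.305, -0.13], "twist": [0, 0, -1.34]}, {"slide": [0.146, -0.305, -0.14], "twist": [0, 0, -1.375]}, {"slide": [0.146, -0.305, -0.143], "twist": [0, 0, -1.375]}, {"slide": [0.146, -0.305, -0.143], "twist": [0, 0, -1.375]}], "gripper": 1}}

```text
time_s: 1.6
tcp_pos: [0.331, 0.2922, 0.1203]
ee_rot: [[0.103, 0.995, -0.001], [0.995, -0.103, -0.0], [-0.0, -0.001, -1.0]]
force: [-0.1, -0.4, -0.1]
gripper_width: 1.0
```

```bash
python3 - <<'E'
from meas import *
s=bot.state(); print(s["time_s"],np.round(s["tcp_pos"],4),np.round(s["joint_positions"],1),np.degrees(np.arctan2(s["ee_rot"][1][1],s["ee_rot"][0][1])),np.round(s["force"],1))
d=bot.snapshot("top"); print(onplane(d,[(354.9,206.5),(362.8,213.7),(359,210),(116,197),(397,191)],.003).round(3))
im=d["color"][:,:,::-1]; cv2.imwrite("pics/t1.png",cv2.resize(im[130:290,70:283],None,fx=3.6,fy=3.6,interpolation=cv2.INTER_CUBIC))
E
```

```text
1.6 [0.331  0.2922 0.1203] [-49.1  42.8   2.8 127.8 -11.4   9.7 -41.8] -5.931820345522625 [-0.1 -0.4 -0.1]
[[ 0.356 -0.341  0.003]
 [ 0.33  -0.366  0.003]
 [ 0.343 -0.354  0.003]
 [ 0.397  0.487  0.003]
 [ 0.409 -0.493  0.003]]
```

View pics/t1.png

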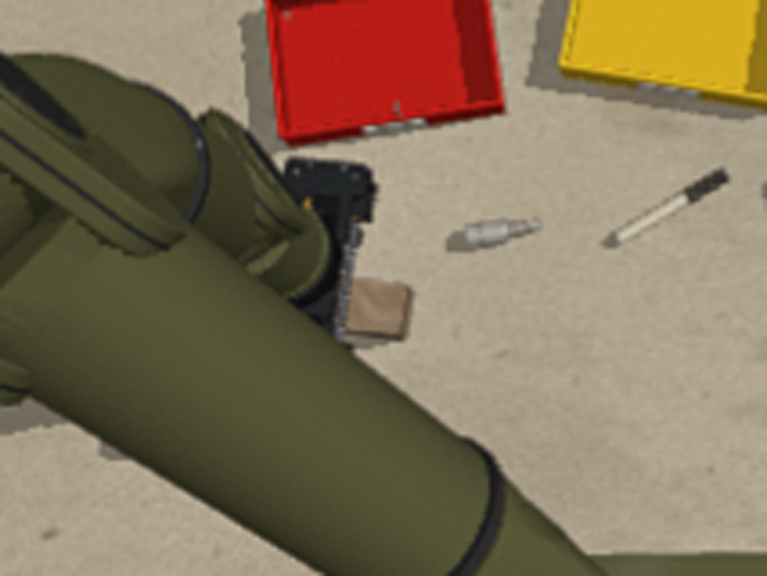

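The gripper is above the plain block, yaw -5.9° as planned. Next I descend and close.

>>> {"method": "send_rows", "body": {"steps": [{"slide": [0, -0.001, -0.01], "twist": [0, 0, 0]}, {"slide": [0, -0.001, -0.03], "twist": [0, 0, 0]}, {"slide": [0, -0.001, -0.05], "twist": [0, 0, 0]}, {"slide": [0, -0.001, -0.068], "twist": [0, 0, 0]}, {"slide": [0, -0.001, -0.08], "twist": [0, 0, 0]}, {"slide": [0, -0.001, -0.086], "twist": [0, 0, 0]}, {"slide": [0, -0.001, -0.089], "twist": [0, 0, 0]}, {"slide": [0, -0.001, -0.089], "twist": [0, 0, 0]}, {"slide": [0, -0.001, -0.089], "twist": [0, 0, 0]}]}}

```text
time_s: 2.4
tcp_pos: [0.3387, 0.299, 0.0392]
ee_rot: [[0.101, 0.995, -0.013], [0.995, -0.101, -0.01], [-0.011, -0.012, -1.0]]
force: [-0.5, -1.1, -0.6]
gripper_width: 0.997
```

>>> {"method": "send_rows", "body": {"steps": [{"slide": [0, 0, 0], "twist": [0, 0, 0]}, {"slide": [0, 0, 0], "twist": [0, 0, 0]}, {"slide": [0, 0, 0], "twist": [0, 0, 0]}, {"slide": [0, 0, 0], "twist": [0, 0, 0]}, {"slide": [0, 0, 0], "twist": [0, 0, 0]}, {"slide": [0, 0, 0], "twist": [0, 0, 0]}, {"slide": [0, 0, 0], "twist": [0, 0, 0]}, {"slide": [0, 0, 0], "twist": [0, 0, 0]}], "gripper": 0}}

```text
time_s: 3.07
tcp_pos: [0.337, 0.2976, 0.0392]
ee_rot: [[0.104, 0.994, -0.016], [0.994, -0.104, -0.011], [-0.013, -0.015, -1.0]]
force: [-4.8, 0.6, 5.5]
gripper_width: 0.57
```

The arm stopped at a reach limit about 8 mm short, but the opening of 0.57 (50 mm) matches the 51 mm block. Next I lift and check.

>>> {"method": "send_rows", "body": {"steps": [{"slide": [0, 0.007, 0.012], "twist": [0, 0, 0]}, {"slide": [0, 0.007, 0.03], "twist": [0, 0, 0]}, {"slide": [0, 0.007, 0.05], "twist": [0, 0, 0]}, {"slide": [0, 0.007, 0.075], "twist": [0, 0, 0]}, {"slide": [0, 0.007, 0.1], "twist": [0, 0, 0]}, {"slide": [0, 0.007, 0.12], "twist": [0, 0, 0]}, {"slide": [0, 0.007, 0.12], "twist": [0, 0, 0]}, {"slide": [0, 0.007, 0.12], "twist": [0, 0, 0]}]}}

```text
time_s: 3.73
tcp_pos: [0.3395, 0.305, 0.1594]
ee_rot: [[0.104, 0.994, -0.01], [0.994, -0.105, -0.011], [-0.012, -0.009, -1.0]]
force: [-0.4, 0.3, -1.8]
gripper_width: 0.576
```

```bash
python3 - <<'E'
from meas import *
s=bot.state(); print(s["time_s"],np.round(s["tcp_pos"],4),np.round(s["joint_positions"],1),np.degrees(np.arctan2(s["ee_rot"][1][1],s["ee_rot"][0][1])),np.round(s["force"],1),s["gripper_width"])
d=bot.snapshot("side");im=d["color"][:,:,::-1]; cv2.imwrite("pics/s2.png",cv2.resize(im[80:240,120:330],None,fx=3.6,fy=3.6,interpolation=cv2.INTER_CUBIC))
E
```

```text
3.7333 [0.3395 0.305  0.1594] [-64.6  42.2  28.2 124.1 -47.1  25.7  -4.6] -5.99989895739143 [-0.4  0.3 -1.8] 0.5755888143153842
```

View pics/s2.png

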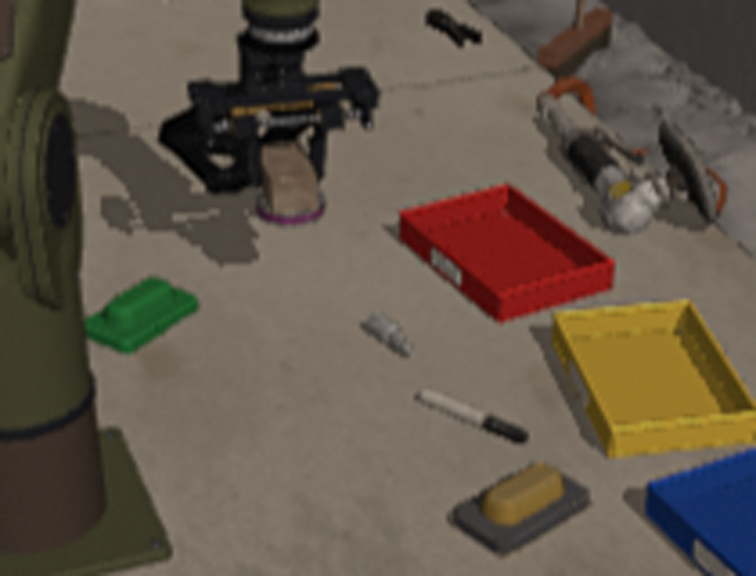

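The block is held level. Next I carry it to the red tray, target TCP (.574, .3345), with a turn of +14.6°.

>>> {"method": "send_rows", "body": {"steps": [{"slide": [0.01, 0.001, 0], "twist": [0, 0, 0.02]}, {"slide": [0.03, 0.004, 0], "twist": [0, 0, 0.05]}, {"slide": [0.06, 0.008, 0], "twist": [0, 0, 0.08]}, {"slide": [0.09, 0.012, 0], "twist": [0, 0, 0.11]}, {"slide": [0.12, 0.016, 0], "twist": [0, 0, 0.14]}, {"slide": [0.15, 0.02, 0], "twist": [0, 0, 0.17]}, {"slide": [0.18, 0.023, 0], "twist": [0, 0, 0.2]}, {"slide": [0.205, 0.026, 0], "twist": [0, 0, 0.23]}, {"slide": [0.225, 0.029, 0], "twist": [0, 0, 0.255]}, {"slide": [0.2345, 0.0295, 0], "twist": [0, 0, 0.255]}, {"slide": [0.2345, 0.0295, -0.015], "twist": [0, 0, 0.255]}, {"slide": [0.2345, 0.0295, -0.035], "twist": [0, 0, 0.255]}, {"slide": [0.2345, 0.0295, -0.055], "twist": [0, 0, 0.255]}, {"slide": [0.2345, 0.0295, -0.075], "twist": [0, 0, 0.255]}, {"slide": [0.2345, 0.0295, -0.09], "twist": [0, 0, 0.255]}, {"slide": [0.2345, 0.0295, -0.1], "twist": [0, 0, 0.255]}, {"slide": [0.2345, 0.0295, -0.108], "twist": [0, 0, 0.255]}, {"slide": [0.2345, 0.0295, -0.114], "twist": [0, 0, 0.255]}, {"slide": [0.2345, 0.0295, -0.114], "twist": [0, 0, 0.255]}, {"slide": [0.2345, 0.0295, -0.114], "twist": [0, 0, 0.255]}]}}

```text
time_s: 5.45
tcp_pos: [0.5736, 0.3341, 0.0455]
ee_rot: [[-0.15, 0.989, -0.009], [0.989, 0.15, -0.014], [-0.013, -0.011, -1.0]]
force: [-0.9, -0.4, -1.5]
gripper_width: 0.576
```

```bash
cat > look.py <<'E'
import sys
from meas import *
def st():
    s=bot.state(); R=np.array(s["ee_rot"]); print("t",round(s["time_s"],2),"tcp",np.round(s["tcp_pos"],4),"j",np.round(s["joint_positions"],1),"yaw",np.degrees(np.arctan2(R[1,1],R[0,1])).round(1),"z",R[:,2].round(3),"F",np.round(s["force"],1),"w",round(s["gripper_width"],3))
def crop(cam,name,x0,y0,x1,y1):
    d=bot.snapshot(cam); f=min(760/(x1-x0),580/(y1-y0)); cv2.imwrite(f"pics/{name}.png",cv2.resize(d["color"][y0:y1,x0:x1,::-1],None,fx=f,fy=f,interpolation=cv2.INTER_CUBIC)); return d
E
python3 -c "
from look import *
st(); crop('side','s3',200,80,330,190)"
```

```text
t 5.45 tcp [0.5736 0.3341 0.0455] j [-47.3  62.2  25.9  89.6 -38.   38.1   6. ] yaw 8.6 z [-0.009 -0.014 -1.   ] F [-0.9 -0.4 -1.5] w 0.576
```

View pics/s3.png

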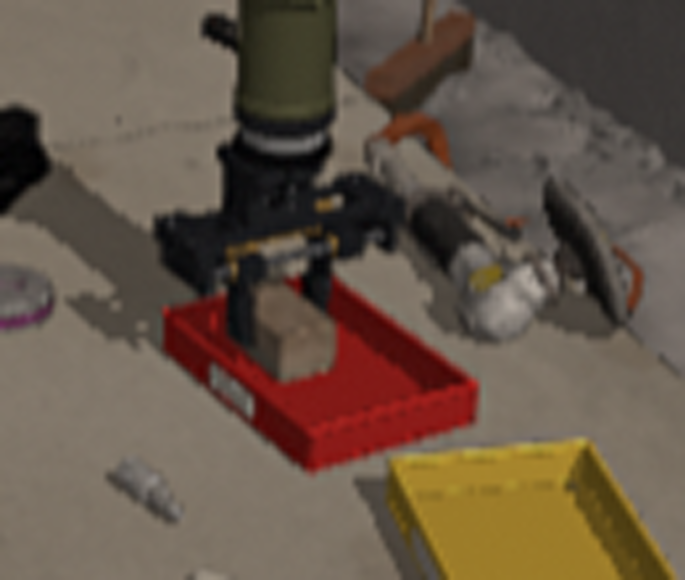

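The block is inside the tray, just above the floor and clear of the walls. Release and rise.

>>> {"method": "send_rows", "body": {"steps": [{"slide": [0, 0, -0.001], "twist": [0, 0, 0]}, {"slide": [0, 0, -0.001], "twist": [0, 0, 0]}, {"slide": [0, 0, -0.001], "twist": [0, 0, 0]}, {"slide": [0, 0, -0.001], "twist": [0, 0, 0]}, {"slide": [0, 0, 0.0], "twist": [0, 0, 0]}, {"slide": [0, 0, 0.01], "twist": [0, 0, 0]}, {"slide": [0, 0, 0.03], "twist": [0, 0, 0]}, {"slide": [0, 0, 0.055], "twist": [0, 0, 0]}, {"slide": [0, 0, 0.08], "twist": [0, 0, 0]}, {"slide": [0, 0, 0.09], "twist": [0, 0, 0]}], "gripper": 0.8}}

```text
time_s: 6.33
tcp_pos: [0.5751, 0.3344, 0.1393]
ee_rot: [[-0.149, 0.989, -0.004], [0.989, 0.149, -0.012], [-0.012, -0.006, -1.0]]
force: [0.4, 0.0, 0.4]
gripper_width: 0.8
```

>>> {"method": "send_rows", "body": {"steps": [{"slide": [-0.01, -0.01, 0], "twist": [0, 0, 0]}, {"slide": [-0.03, -0.028, 0], "twist": [0.004, -0.001, 0]}, {"slide": [-0.055, -0.05, 0], "twist": [0.008, -0.002, 0]}, {"slide": [-0.08, -0.074, 0], "twist": [0.012, -0.004, 0]}, {"slide": [-0.105, -0.097, 0], "twist": [0.012, -0.004, -0.01]}, {"slide": [-0.13, -0.12, -0.005], "twist": [0.012, -0.004, -0.01]}, {"slide": [-0.155, -0.143, -0.015], "twist": [0.012, -0.004, -0.01]}, {"slide": [-0.17, -0.157, -0.03], "twist": [0.012, -0.004, -0.01]}, {"slide": [-0.1726, -0.159, -0.045], "twist": [0.012, -0.004, -0.01]}, {"slide": [-0.1726, -0.159, -0.065], "twist": [0.012, -0.004, -0.01]}, {"slide": [-0.1726, -0.159, -0.07], "twist": [0.012, -0.004, -0.01]}, {"slide": [-0.1726, -0.159, -0.07], "twist": [0.012, -0.004, -0.01]}]}}

```text
time_s: 7.33
tcp_pos: [0.4004, 0.1748, 0.0642]
ee_rot: [[-0.139, 0.99, -0.009], [0.99, 0.139, -0.003], [-0.001, -0.009, -1.0]]
force: [-0.6, 0.2, 0.2]
gripper_width: 0.8
```

```bash
python3 -c "
from look import *
st(); crop('side','s4',170,110,300,220);crop('top','t4',130,110,280,230)"
```

```text
t 7.33 tcp [0.4004 0.1748 0.0642] j [-31.1  50.    2.5 129.1 -55.3   2.5  33.8] yaw 8.0 z [-0.009 -0.003 -1.   ] F [-0.6  0.2  0.2] w 0.8
```

View pics/s4.png

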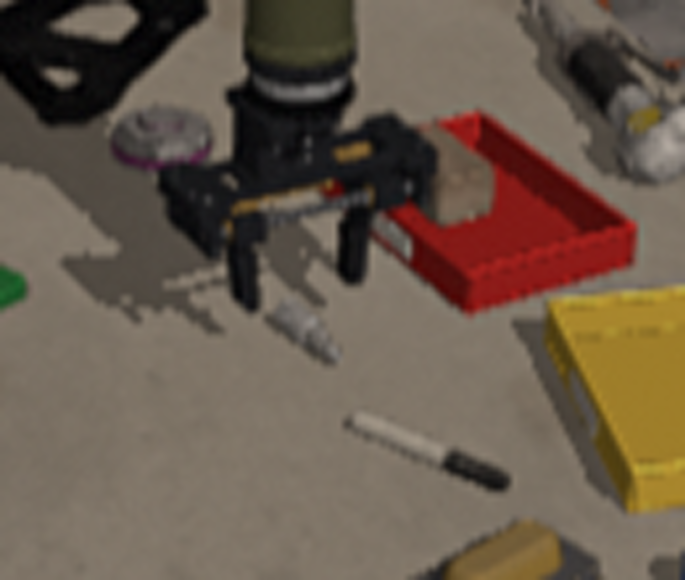

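View pics/t4.png

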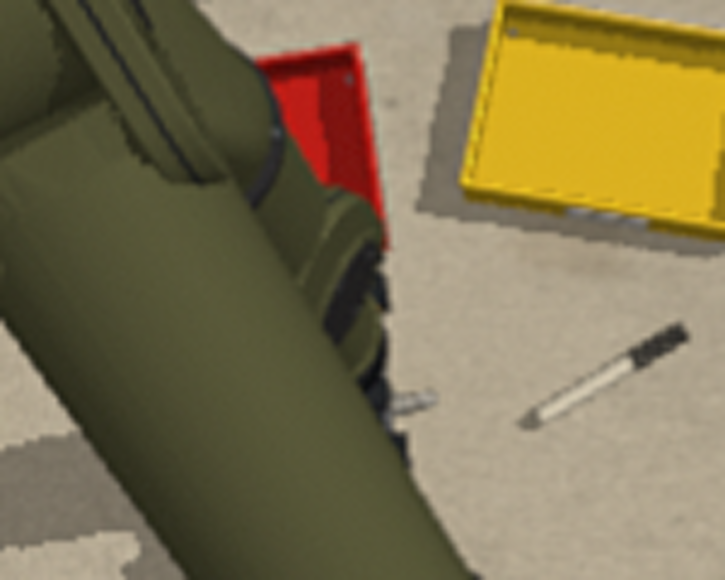

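Joint 6 is at its lower limit (2.5°), so the tool can't point straight down this close in. My joint-angle model gives j6 of about -4.5° for vertical. A tilt of about 5° with the tips toward the base fixes that, and a round coupler tolerates it.

>>> {"method": "send_rows", "body": {"steps": [{"slide": [0.004, 0.001, 0], "twist": [-0.015, 0.03, 0]}, {"slide": [0.004, 0.001, 0], "twist": [-0.03, 0.075, 0]}, {"slide": [0.004, 0.001, -0.005], "twist": [-0.03, 0.075, 0]}, {"slide": [0.004, 0.001, -0.015], "twist": [-0.03, 0.075, 0]}, {"slide": [0.004, 0.001, -0.025], "twist": [-0.03, 0.075, 0]}, {"slide": [0.004, 0.001, -0.031], "twist": [-0.03, 0.075, 0]}, {"slide": [0.004, 0.001, -0.034], "twist": [-0.03, 0.075, 0]}, {"slide": [0.004, 0.001, -0.034], "twist": [-0.03, 0.075, 0]}, {"slide": [0.004, 0.001, -0.034], "twist": [-0.03, 0.075, 0]}], "gripper": 0.6}}

```text
time_s: 8.18
tcp_pos: [0.4047, 0.176, 0.0314]
ee_rot: [[-0.14, 0.987, -0.081], [0.99, 0.138, -0.032], [-0.021, -0.085, -0.996]]
force: [0.2, -0.4, -0.1]
gripper_width: 0.6
```

```bash
python3 -c "
from look import *
st(); crop('side','s5',170,110,300,220)"
```

```text
t 8.18 tcp [0.4047 0.176  0.0314] j [-34.2  55.    8.6 124.6 -53.4   9.5  32.4] yaw 7.9 z [-0.081 -0.032 -0.996] F [ 0.2 -0.4 -0.1] w 0.6
```

View pics/s5.png

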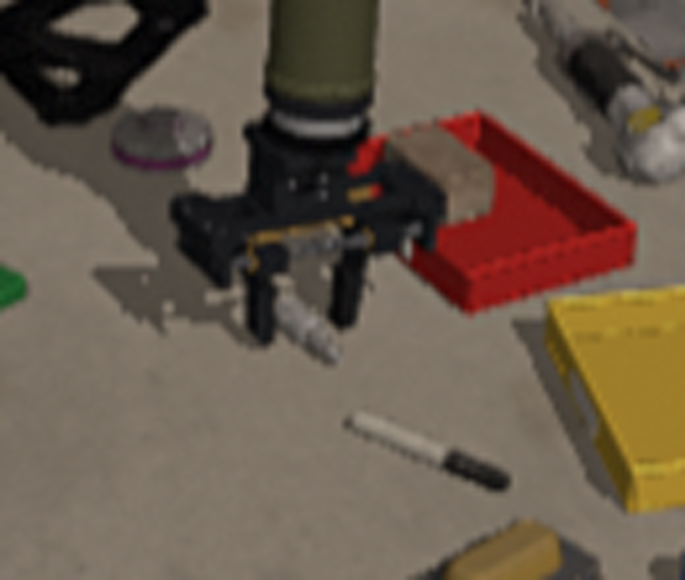

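The pose is reached and the sleeve lies between the fingers. Close, then lift.

>>> {"method": "send_rows", "body": {"steps": [{"slide": [0, 0, 0], "twist": [0, 0, 0]}, {"slide": [0, 0, 0], "twist": [0, 0, 0]}, {"slide": [0, 0, 0], "twist": [0, 0, 0]}, {"slide": [0, 0, 0], "twist": [0, 0, 0]}, {"slide": [0, 0, 0], "twist": [0, 0, 0]}, {"slide": [0, 0, 0], "twist": [0, 0, 0]}, {"slide": [0, 0, 0], "twist": [0, 0, 0]}], "gripper": 0}}

```text
time_s: 8.82
tcp_pos: [0.4048, 0.1762, 0.0315]
ee_rot: [[-0.141, 0.987, -0.081], [0.99, 0.138, -0.032], [-0.021, -0.085, -0.996]]
force: [1.3, 0.4, 3.2]
gripper_width: 0.272
```

>>> {"method": "send_rows", "body": {"steps": [{"slide": [0, 0, 0.01], "twist": [0, 0, 0]}, {"slide": [0, 0, 0.03], "twist": [0, 0, 0]}, {"slide": [0.003, 0, 0.055], "twist": [0, 0, 0]}, {"slide": [0.01, -0.003, 0.08], "twist": [0, 0, 0]}, {"slide": [0.02, -0.007, 0.1], "twist": [0, 0, 0]}, {"slide": [0.03, -0.01, 0.11], "twist": [0, 0, 0]}, {"slide": [0.03, -0.01, 0.11], "twist": [0, 0, 0]}, {"slide": [0.03, -0.01, 0.11], "twist": [0, 0, 0]}]}}

```text
time_s: 9.48
tcp_pos: [0.4348, 0.1663, 0.1412]
ee_rot: [[-0.14, 0.987, -0.081], [0.99, 0.138, -0.032], [-0.021, -0.084, -0.996]]
force: [0.7, -0.2, -2.1]
gripper_width: 0.269
```

```bash
python3 -c "
from look import *
st(); crop('side','s6',170,80,300,190)"
```

```text
t 9.48 tcp [0.4348 0.1663 0.1412] j [-43.1  45.8  28.4 119.8 -42.2  30.4  25.5] yaw 8.0 z [-0.081 -0.032 -0.996] F [ 0.7 -0.2 -2.1] w 0.269
```

View pics/s6.png

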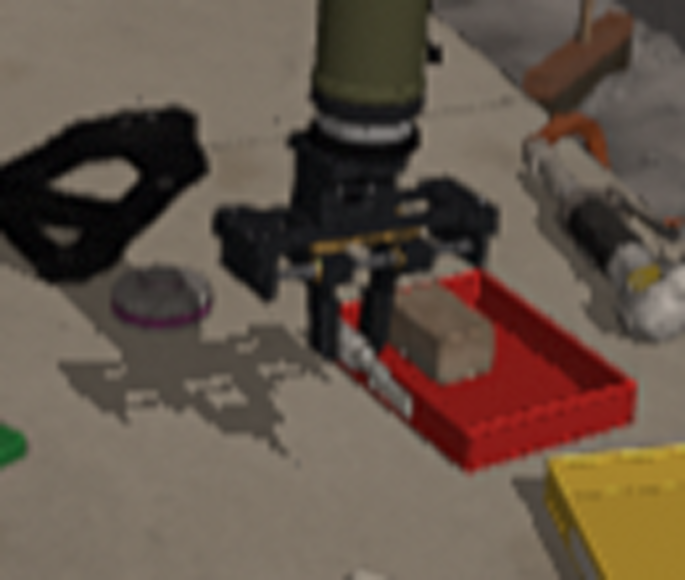

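Held, with an opening of 23.7 mm. Next I carry it over to the blue tray and undo the tilt on the way.

>>> {"method": "send_rows", "body": {"steps": [{"slide": [0.005, -0.01, 0.005], "twist": [0, 0, 0]}, {"slide": [0.015, -0.035, 0.01], "twist": [0.004, -0.01, 0]}, {"slide": [0.027, -0.065, 0.01], "twist": [0.008, -0.02, 0]}, {"slide": [0.04, -0.1, 0.01], "twist": [0.012, -0.03, 0]}, {"slide": [0.054, -0.135, 0.01], "twist": [0.016, -0.04, 0]}, {"slide": [0.068, -0.17, 0.01], "twist": [0.02, -0.05, 0]}, {"slide": [0.082, -0.205, 0.01], "twist": [0.024, -0.06, 0]}, {"slide": [0.096, -0.24, 0.01], "twist": [0.028, -0.07, 0]}, {"slide": [0.11, -0.275, 0.01], "twist": [0.032, -0.081, 0]}, {"slide": [0.124, -0.31, 0.01], "twist": [0.032, -0.081, 0]}, {"slide": [0.138, -0.343, 0.005], "twist": [0.032, -0.081, 0]}, {"slide": [0.15, -0.37, 0], "twist": [0.032, -0.081, 0]}, {"slide": [0.156, -0.387, -0.01], "twist": [0.032, -0.081, 0]}, {"slide": [0.158, -0.392, -0.025], "twist": [0.032, -0.081, 0]}, {"slide": [0.158, -0.392, -0.045], "twist": [0.032, -0.081, 0]}, {"slide": [0.158, -0.392, -0.065], "twist": [0.032, -0.081, 0]}, {"slide": [0.158, -0.392, -0.082], "twist": [0.032, -0.081, 0]}, {"slide": [0.158, -0.392, -0.095], "twist": [0.032, -0.081, 0]}, {"slide": [0.158, -0.392, -0.102], "twist": [0.032, -0.081, 0]}, {"slide": [0.158, -0.392, -0.104], "twist": [0.032, -0.081, 0]}]}}

```text
time_s: 11.2
tcp_pos: [0.5914, -0.2244, 0.0358]
ee_rot: [[-0.14, 0.99, -0.004], [0.99, 0.14, 0.002], [0.002, -0.003, -1.0]]
force: [-2.7, 2.0, 3.0]
gripper_width: 0.27
```

```bash
python3 -c "
from look import *
st(); crop('side','s7',250,150,400,270); crop('top','t7',210,90,390,230)"
```

```text
t 11.2 tcp [ 0.5914 -0.2244  0.0358] j [  5.8  60.3  20.4  96.  -36.5  30.7  56.9] yaw 8.0 z [-0.004  0.002 -1.   ] F [-2.7  2.   3. ] w 0.27
```

View pics/s7.png

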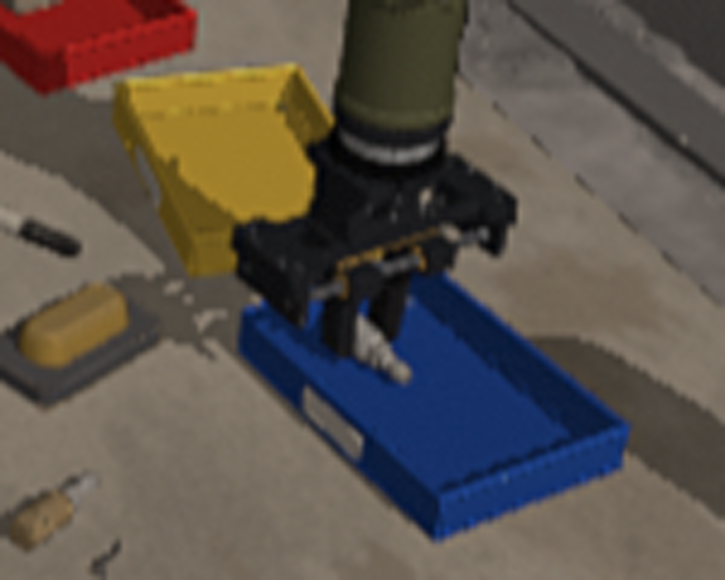

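View pics/t7.png

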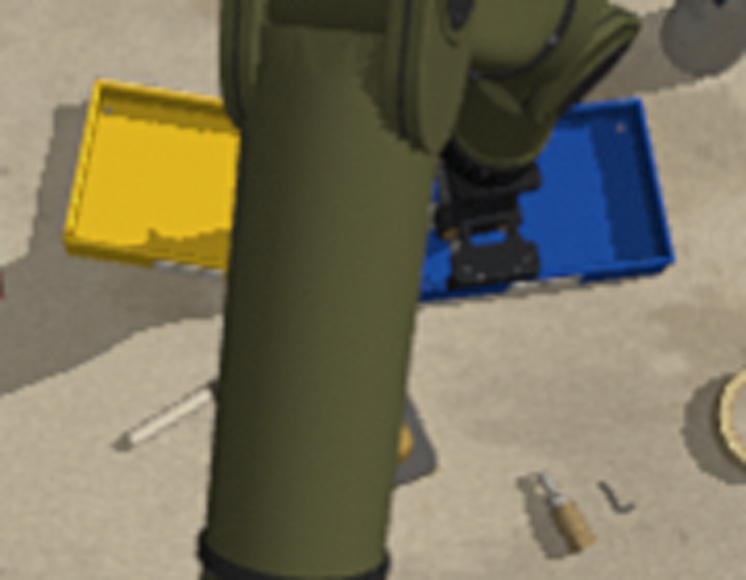

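The coupler touches the floor inside the blue tray, with a contact force of about 3 N. Release and rise.

>>> {"method": "send_rows", "body": {"steps": [{"slide": [0, 0, 0], "twist": [0, 0, 0]}, {"slide": [0, 0, 0], "twist": [0, 0, 0]}, {"slide": [0, 0, 0], "twist": [0, 0, 0]}, {"slide": [0, 0, 0], "twist": [0, 0, 0]}, {"slide": [0, 0, 0.005], "twist": [0, 0, 0]}, {"slide": [0, 0, 0.02], "twist": [0, 0, 0]}, {"slide": [0, 0, 0.04], "twist": [0, 0, 0]}, {"slide": [0, 0, 0.065], "twist": [0, 0, 0]}, {"slide": [0, 0, 0.085], "twist": [0, 0, 0]}, {"slide": [0, 0, 0.095], "twist": [0, 0, 0]}], "gripper": 0.6}}

```text
time_s: 12.13
tcp_pos: [0.5941, -0.2269, 0.1362]
ee_rot: [[-0.139, 0.99, 0.004], [0.99, 0.139, -0.003], [-0.004, 0.004, -1.0]]
force: [-0.1, -0.5, 0.1]
gripper_width: 0.599
```

```bash
python3 -c "
from look import *
st(); crop('side','s8',250,150,400,270)"
```

```text
t 12.13 tcp [ 0.5941 -0.2269  0.1362] j [  3.   52.4  26.2  94.9 -32.7  40.2  53.7] yaw 8.0 z [ 0.004 -0.003 -1.   ] F [-0.1 -0.5  0.1] w 0.599
```

View pics/s8.png

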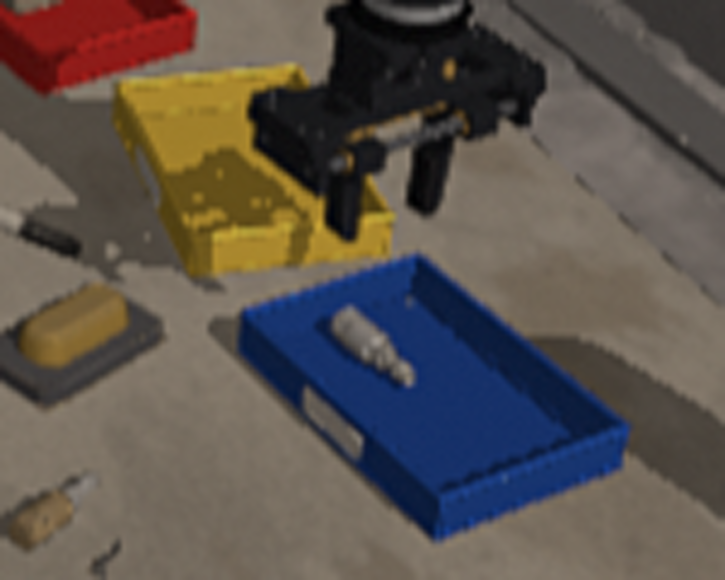

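The grey coupler lies flat in the blue tray. Next is the brass coupler: approach above (.322, -.312), yaw -62.5°, with a narrow opening to miss the scrap beside it.

>>> {"method": "send_rows", "body": {"steps": [{"slide": [-0.01, -0.003, 0], "twist": [0, 0, -0.06]}, {"slide": [-0.03, -0.01, 0], "twist": [0, 0, -0.16]}, {"slide": [-0.055, -0.018, 0], "twist": [0, 0, -0.27]}, {"slide": [-0.08, -0.026, 0], "twist": [0, 0, -0.38]}, {"slide": [-0.105, -0.034, 0], "twist": [0, 0, -0.49]}, {"slide": [-0.13, -0.042, 0], "twist": [0, 0, -0.6]}, {"slide": [-0.155, -0.05, 0], "twist": [0, 0, -0.71]}, {"slide": [-0.18, -0.057, 0], "twist": [0, 0, -0.82]}, {"slide": [-0.205, -0.065, 0], "twist": [0, 0, -0.93]}, {"slide": [-0.23, -0.072, 0], "twist": [0, 0, -1.04]}, {"slide": [-0.25, -0.079, -0.005], "twist": [0, 0, -1.13]}, {"slide": [-0.265, -0.083, -0.01], "twist": [0, 0, -1.2]}, {"slide": [-0.272, -0.085, -0.015], "twist": [0, 0, -1.23]}, {"slide": [-0.272, -0.085, -0.015], "twist": [0, 0, -1.23]}, {"slide": [-0.272, -0.085, -0.015], "twist": [0, 0, -1.23]}], "gripper": 0.42}}

```text
time_s: 13.43
tcp_pos: [0.3206, -0.3108, 0.1171]
ee_rot: [[0.887, 0.463, -0.001], [0.463, -0.887, 0.001], [-0.0, -0.001, -1.0]]
force: [-0.1, 0.3, 0.9]
gripper_width: 0.417
```

```bash
python3 -c "
from look import *
st()"
```

```text
t 13.43 tcp [ 0.3206 -0.3108  0.1171] j [ 27.1  45.1  18.4 127.5 -55.9  15.7  32.8] yaw -62.4 z [-0.001  0.001 -1.   ] F [-0.1  0.3  0.9] w 0.417
```

>>> {"method": "send_rows", "body": {"steps": [{"slide": [0.001, -0.001, 0], "twist": [0.025, 0.025, 0]}, {"slide": [0.0015, -0.001, -0.005], "twist": [0.06, 0.062, 0]}, {"slide": [0.0015, -0.001, -0.02], "twist": [0.06, 0.062, 0]}, {"slide": [0.0015, -0.001, -0.04], "twist": [0.06, 0.062, 0]}, {"slide": [0.0015, -0.001, -0.055], "twist": [0.06, 0.062, 0]}, {"slide": [0.0015, -0.001, -0.06], "twist": [0.06, 0.062, 0]}, {"slide": [0.0015, -0.001, -0.06], "twist": [0.06, 0.062, 0]}, {"slide": [0.0015, -0.001, -0.06], "twist": [0.06, 0.062, 0]}]}}

```text
time_s: 14.1
tcp_pos: [0.3227, -0.3118, 0.0575]
ee_rot: [[0.885, 0.461, -0.063], [0.464, -0.884, 0.06], [-0.028, -0.082, -0.996]]
force: [0.5, 0.9, -0.6]
gripper_width: 0.417
```

```bash
python3 -c "
from look import *
st(); crop('side','s9',210,190,320,290); crop('top','t9',290,160,400,260)"
```

```text
t 14.1 tcp [ 0.3227 -0.3118  0.0575] j [ 28.9  52.9  15.9 123.7 -54.1  16.1  30.4] yaw -62.5 z [-0.063  0.06  -0.996] F [ 0.5  0.9 -0.6] w 0.417
```

View pics/s9.png

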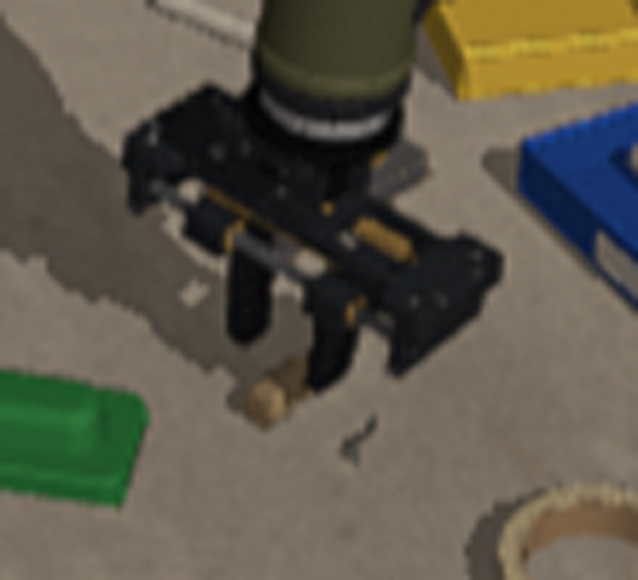

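View pics/t9.png

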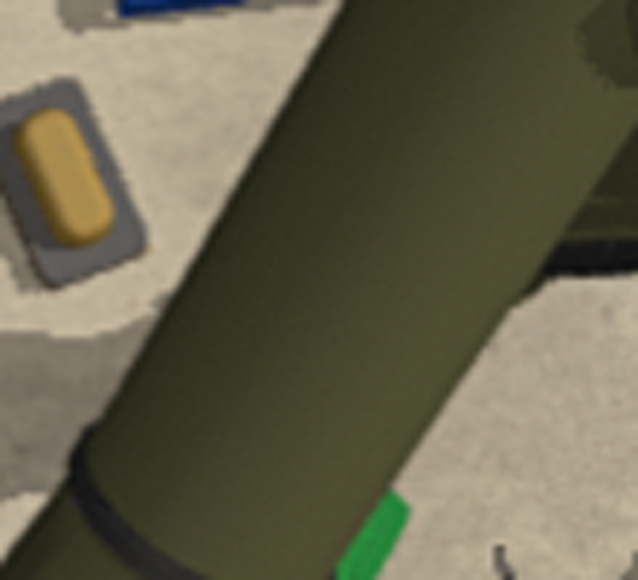

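```bash
python3 - <<'E'
from look import *
s=bot.state(); d=bot.snapshot("side"); R=np.array(s["ee_rot"]); t=np.array(s["tcp_pos"])
f=638/110
def c(P): return ((proj(d,P)-[210,190])*f).round(0)
sh=np.array([0,0,-.0265])
for dy in(-.0175,0,.0175): print(dy,c([t+R@[0,dy,.025]]),"after",c([t+sh+R@[0,dy,.0185]]),(t+sh+R@[0,dy,.0185]).round(4))
im=d["color"];hsv=cv2.cvtColor(im,cv2.COLOR_RGB2HSV); H,S,V=[hsv[...,i].astype(int) for i in range(3)]
m=comp(im,(S>75)&(H>10)&(H<30)&(V>60),(248,248,270,266)); p=pts(m); print(m.sum(),c(onplane(d,p.mean(0),0)),pca(onplane(d,p,.0115)))
E
```

```text
-0.0175 [[256. 338.]] after [[256. 368.]] [ 0.3135 -0.2955  0.0145]
0 [[283. 355.]] after [[282. 385.]] [ 0.3216 -0.311   0.013 ]
0.0175 [[310. 372.]] after [[309. 403.]] [ 0.3296 -0.3264  0.0116]
85 [[274. 392.]] (array([ 316.6, -312.4]), np.float64(-138.9), array([-31.6,  24.6, -13. ,  13.8]))
```

The projected grasp midpoint, (282,385) in the crop, falls on the sleeve's axis. The fingers clear the scrap at (360,440). Descend and close.

>>> {"method": "send_rows", "body": {"steps": [{"slide": [0, 0, -0.006], "twist": [0, 0, 0]}, {"slide": [0, 0, -0.014], "twist": [0, 0, 0]}, {"slide": [0, 0, -0.021], "twist": [0, 0, 0]}, {"slide": [0, 0, -0.0255], "twist": [0, 0, 0]}, {"slide": [0, 0, -0.0265], "twist": [0, 0, 0]}, {"slide": [0, 0, -0.0265], "twist": [0, 0, 0]}, {"slide": [0, 0, -0.0265], "twist": [0, 0, 0]}]}}

```text
time_s: 14.83
tcp_pos: [0.3222, -0.3119, 0.0308]
ee_rot: [[0.886, 0.46, -0.063], [0.463, -0.884, 0.06], [-0.028, -0.082, -0.996]]
force: [0.5, 0.4, 0.5]
gripper_width: 0.421
```

>>> {"method": "send_rows", "body": {"steps": [{"slide": [0, 0, 0], "twist": [0, 0, 0]}, {"slide": [0, 0, 0], "twist": [0, 0, 0]}, {"slide": [0, 0, 0], "twist": [0, 0, 0]}, {"slide": [0, 0, 0], "twist": [0, 0, 0]}, {"slide": [0, 0, 0], "twist": [0, 0, 0]}, {"slide": [0, 0, 0], "twist": [0, 0, 0]}], "gripper": 0}}

```text
time_s: 15.33
tcp_pos: [0.3224, -0.3119, 0.0311]
ee_rot: [[0.886, 0.46, -0.062], [0.463, -0.884, 0.06], [-0.028, -0.082, -0.996]]
force: [-0.9, 0.2, 6.2]
gripper_width: 0.268
```

>>> {"method": "send_rows", "body": {"steps": [{"slide": [0, 0, 0.01], "twist": [0, 0, 0]}, {"slide": [0, 0, 0.03], "twist": [0, 0, 0]}, {"slide": [0.003, 0, 0.055], "twist": [0, 0, 0]}, {"slide": [0.01, 0, 0.08], "twist": [0, 0, 0]}, {"slide": [0.02, 0, 0.1], "twist": [0, 0, 0]}, {"slide": [0.03, 0, 0.11], "twist": [0, 0, 0]}, {"slide": [0.03, 0, 0.11], "twist": [0, 0, 0]}, {"slide": [0.03, 0, 0.11], "twist": [0, 0, 0]}]}}

```text
time_s: 16.0
tcp_pos: [0.3526, -0.3116, 0.1406]
ee_rot: [[0.885, 0.461, -0.062], [0.465, -0.883, 0.059], [-0.028, -0.082, -0.996]]
force: [0.3, 0.4, -1.2]
gripper_width: 0.272
```

```bash
python3 -c "
from look import *
st(); crop('side','s10',200,140,330,260)"
```

```text
t 16.0 tcp [ 0.3526 -0.3116  0.1406] j [ 18.7  46.5  30.1 119.  -44.1  31.8  19.5] yaw -62.4 z [-0.062  0.059 -0.996] F [ 0.3  0.4 -1.2] w 0.272
```

View pics/s10.png

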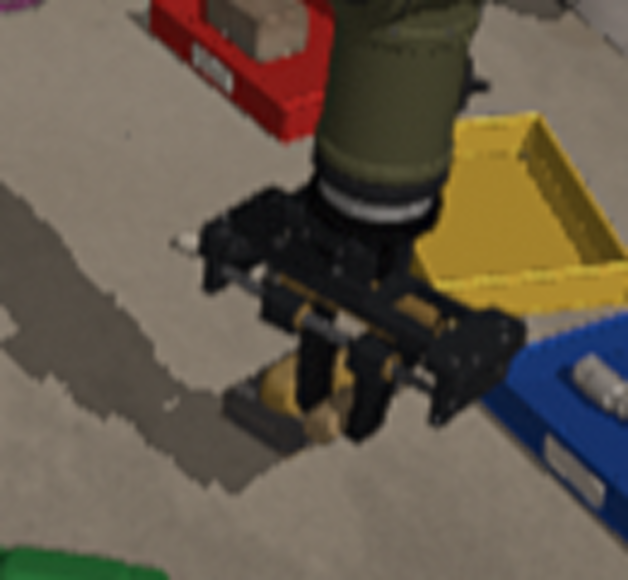

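The brass coupler is held. Next I carry it to the -y half of the blue tray, TCP target (.593, -.3395).

>>> {"method": "send_rows", "body": {"steps": [{"slide": [0.01, -0.001, 0], "twist": [0, 0, 0]}, {"slide": [0.03, -0.003, 0], "twist": [-0.01, -0.01, 0]}, {"slide": [0.06, -0.007, 0], "twist": [-0.02, -0.02, 0]}, {"slide": [0.09, -0.01, 0], "twist": [-0.03, -0.03, 0]}, {"slide": [0.12, -0.014, 0], "twist": [-0.04, -0.04, 0]}, {"slide": [0.15, -0.018, 0], "twist": [-0.05, -0.05, 0]}, {"slide": [0.18, -0.021, 0], "twist": [-0.06, -0.062, 0]}, {"slide": [0.21, -0.024, 0], "twist": [-0.06, -0.062, 0]}, {"slide": [0.23, -0.027, 0], "twist": [-0.06, -0.062, 0]}, {"slide": [0.24, -0.028, 0], "twist": [-0.06, -0.062, 0]}, {"slide": [0.24, -0.028, -0.015], "twist": [-0.06, -0.062, 0]}, {"slide": [0.24, -0.028, -0.035], "twist": [-0.06, -0.062, 0]}, {"slide": [0.24, -0.028, -0.055], "twist": [-0.06, -0.062, 0]}, {"slide": [0.24, -0.028, -0.073], "twist": [-0.06, -0.062, 0]}, {"slide": [0.24, -0.028, -0.088], "twist": [-0.06, -0.062, 0]}, {"slide": [0.24, -0.028, -0.098], "twist": [-0.06, -0.062, 0]}, {"slide": [0.24, -0.028, -0.103], "twist": [-0.06, -0.062, 0]}, {"slide": [0.24, -0.028, -0.104], "twist": [-0.06, -0.062, 0]}, {"slide": [0.24, -0.028, -0.104], "twist": [-0.06, -0.062, 0]}]}}

```text
time_s: 17.63
tcp_pos: [0.5922, -0.3404, 0.0369]
ee_rot: [[0.887, 0.462, -0.001], [0.462, -0.887, -0.001], [-0.001, 0.0, -1.0]]
force: [0.4, -0.7, -2.2]
gripper_width: 0.268
```

```bash
python3 -c "
from look import *
st(); crop('side','s11',250,150,400,270)"
```

```text
t 17.63 tcp [ 0.5922 -0.3404  0.0369] j [ 10.6  65.4  32.2  86.8 -46.5  41.9   1. ] yaw -62.5 z [-0.001 -0.001 -1.   ] F [ 0.4 -0.7 -2.2] w 0.268
```

View pics/s11.png

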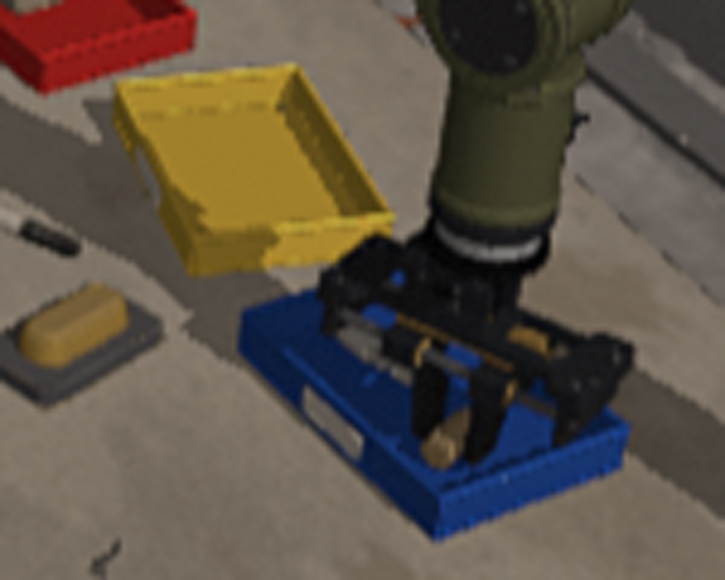

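>>> {"method": "send_rows", "body": {"steps": [{"slide": [0, 0, -0.001], "twist": [0, 0, 0]}, {"slide": [0, 0, -0.001], "twist": [0, 0, 0]}, {"slide": [0, 0, -0.001], "twist": [0, 0, 0]}, {"slide": [0, 0, -0.001], "twist": [0, 0, 0]}, {"slide": [0, 0, 0.004], "twist": [0, 0, 0]}, {"slide": [0, 0, 0.02], "twist": [0, 0, 0]}, {"slide": [0, 0, 0.04], "twist": [0, 0, 0]}, {"slide": [0, 0, 0.065], "twist": [0, 0, 0]}, {"slide": [0, 0, 0.085], "twist": [0, 0, 0]}, {"slide": [0, 0, 0.095], "twist": [0, 0, 0]}], "gripper": 0.5}}

```text
time_s: 18.52
tcp_pos: [0.5934, -0.3414, 0.1362]
ee_rot: [[0.887, 0.462, 0.003], [0.462, -0.887, -0.003], [0.001, 0.005, -1.0]]
force: [1.0, 0.2, 0.8]
gripper_width: 0.504
```

```bash
python3 -c "
from look import *
st(); crop('side','s12',230,150,400,270); 
d=crop('top','t12',210,90,390,230)
im=d['color'];hsv=cv2.cvtColor(im,cv2.COLOR_RGB2HSV); H,S,V=[hsv[...,i].astype(int) for i in range(3)]
m=comp(im,(S>120)&(H>12)&(H<30)&(V>80),(275,165,325,215)); p=pts(m); print(m.sum(),pca(onplane(d,p,.036)))
"
```

```text
t 18.52 tcp [ 0.5934 -0.3414  0.1362] j [  8.6  58.3  37.2  85.7 -41.9  50.2  -2.4] yaw -62.5 z [ 0.003 -0.003 -1.   ] F [1.  0.2 0.8] w 0.504Traceback (most recent call last):
  File "<string>", line 6, in <module>
    m=comp(im,(S>120)&(H>12)&(H<30)&(V>80),(275,165,325,215)); p=pts(m); print(m.sum(),pca(onplane(d,p,.036)))
  File "meas.py", line 5, in comp
    i=1+np.argmax(st[1:,4]); return (l==i)
        ~~~~~~~~~^^^^^^^^^^
    return _wrapfunc(a, 'argmax', axis=axis, out=out, **kwds)
    return bound(*args, **kwds)
ValueError: attempt to get argmax of an empty sequence
```

View pics/s12.png

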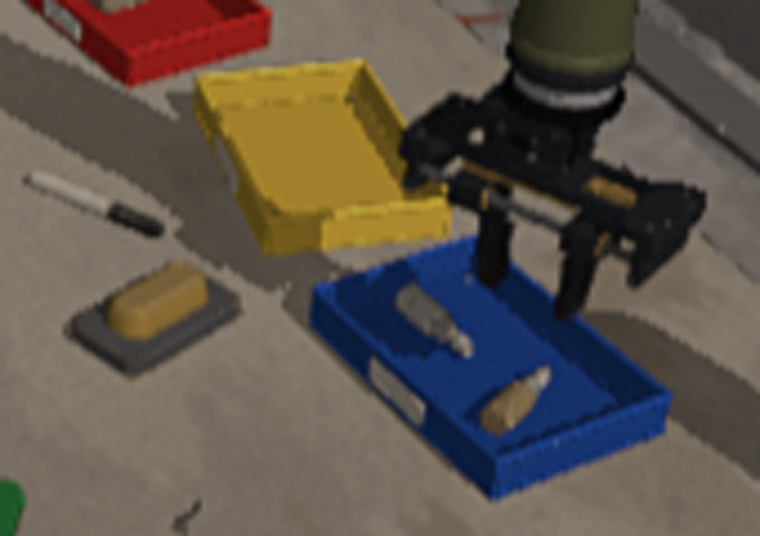

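View pics/t12.png

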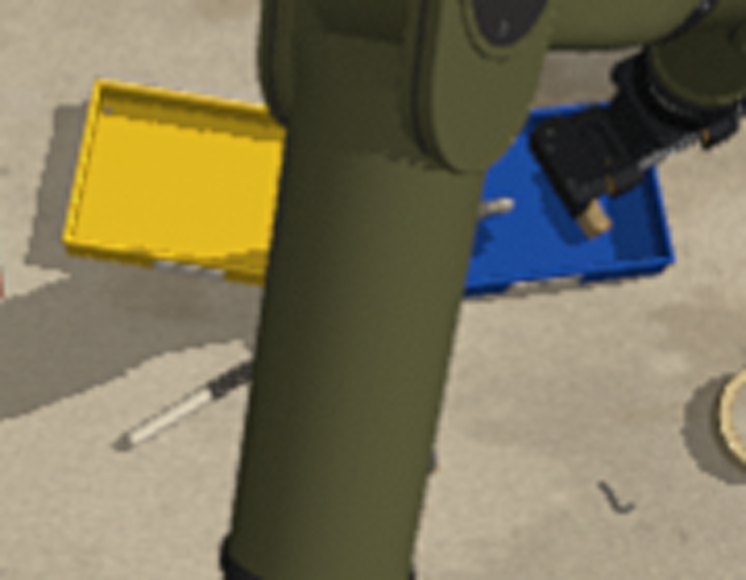

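Both couplers lie flat in the blue tray, apart from each other. Next is the grip block. I'll take its grip 15 mm outward of centre to ease the reach, at (.4235, -.1495), yaw -68.8°, tilted 2.5°.

>>> {"method": "send_rows", "body": {"steps": [{"slide": [-0.008, 0.009, 0], "twist": [0, 0, -0.01]}, {"slide": [-0.025, 0.028, 0], "twist": [0, 0, -0.03]}, {"slide": [-0.045, 0.051, 0], "twist": [0, 0, -0.05]}, {"slide": [-0.065, 0.074, 0], "twist": [0, 0, -0.07]}, {"slide": [-0.085, 0.097, 0], "twist": [0, 0, -0.09]}, {"slide": [-0.105, 0.12, 0], "twist": [0, 0, -0.11]}, {"slide": [-0.125, 0.143, -0.005], "twist": [0, 0, -0.11]}, {"slide": [-0.145, 0.165, -0.015], "twist": [0, 0, -0.11]}, {"slide": [-0.16, 0.182, -0.025], "twist": [0.006, 0.015, -0.11]}, {"slide": [-0.168, 0.19, -0.038], "twist": [0.012, 0.03, -0.11]}, {"slide": [-0.17, 0.192, -0.046], "twist": [0.015, 0.042, -0.11]}, {"slide": [-0.17, 0.192, -0.046], "twist": [0.015, 0.042, -0.11]}, {"slide": [-0.17, 0.192, -0.046], "twist": [0.015, 0.042, -0.11]}], "gripper": 0.75}}

```text
time_s: 19.7
tcp_pos: [0.4228, -0.1487, 0.0852]
ee_rot: [[0.931, 0.361, -0.042], [0.362, -0.932, 0.017], [-0.033, -0.031, -0.999]]
force: [0.5, 0.0, -0.4]
gripper_width: 0.75
```

```bash
python3 -c "
from look import *
st(); crop('side','s13',210,160,320,250)
s=bot.state(); d=bot.snapshot('side'); R=np.array(s['ee_rot']); t=np.array(s['tcp_pos'])
f=580/90
f=min(760/110,580/90)
for dy in(-.033,0,.033): print(((proj(d,[t+R@[0,dy,.025]])-[210,160])*f).round(),((proj(d,[t+[0,0,.046-t[2]]+R@[0,dy,.025]])-[210,160])*f).round())
print(((proj(d,[[.4095,-.155,.038]])-[210,160])*f).round())
"
```

```text
t 19.7 tcp [ 0.4228 -0.1487  0.0852] j [  3.8  49.2  16.6 125.6 -55.5  15.6   1.1] yaw -68.8 z [-0.042  0.017 -0.999] F [ 0.5  0.  -0.4] w 0.75
[[324. 268.]] [[322. 332.]]
[[371. 298.]] [[368. 362.]]
[[419. 329.]] [[415. 393.]]
[[352. 347.]]
```

View pics/s13.png

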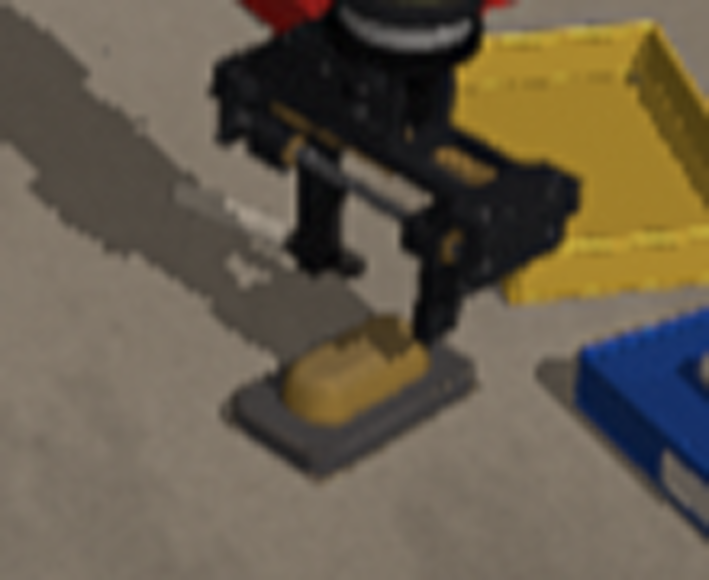

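The tip positions predicted after the descent, (322,332) and (415,393), straddle the yellow grip. Descend.

>>> {"method": "send_rows", "body": {"steps": [{"slide": [0, -0.001, -0.01], "twist": [0, 0, 0]}, {"slide": [0, -0.001, -0.02], "twist": [0, 0, 0]}, {"slide": [0, -0.001, -0.03], "twist": [0, 0, 0]}, {"slide": [0, -0.001, -0.037], "twist": [0, 0, 0]}, {"slide": [0, -0.001, -0.039], "twist": [0, 0, 0]}, {"slide": [0, -0.001, -0.039], "twist": [0, 0, 0]}, {"slide": [0, -0.001, -0.039], "twist": [0, 0, 0]}]}}

```text
time_s: 20.38
tcp_pos: [0.4226, -0.1494, 0.0471]
ee_rot: [[0.932, 0.361, -0.041], [0.362, -0.932, 0.017], [-0.032, -0.031, -0.999]]
force: [0.7, 0.3, -0.1]
gripper_width: 0.747
```

>>> {"method": "send_rows", "body": {"steps": [{"slide": [0, 0, 0], "twist": [0, 0, 0]}, {"slide": [0, 0, 0], "twist": [0, 0, 0]}, {"slide": [0, 0, 0], "twist": [0, 0, 0]}, {"slide": [0, 0, 0], "twist": [0, 0, 0]}, {"slide": [0, 0, 0], "twist": [0, 0, 0]}, {"slide": [0, 0, 0], "twist": [0, 0, 0]}, {"slide": [0, 0, 0], "twist": [0, 0, 0]}], "gripper": 0}}

```text
time_s: 20.97
tcp_pos: [0.4223, -0.1487, 0.0469]
ee_rot: [[0.931, 0.362, -0.042], [0.363, -0.932, 0.018], [-0.032, -0.032, -0.999]]
force: [-0.2, 0.7, 2.2]
gripper_width: 0.415
```

>>> {"method": "send_rows", "body": {"steps": [{"slide": [0, 0, 0.008], "twist": [0, 0, 0]}, {"slide": [0, 0, 0.025], "twist": [0, 0, 0]}, {"slide": [0.003, 0, 0.045], "twist": [0, 0, 0]}, {"slide": [0.01, 0, 0.07], "twist": [0, 0, 0]}, {"slide": [0.02, 0, 0.09], "twist": [0, 0, 0]}, {"slide": [0.025, 0, 0.1], "twist": [0, 0, 0]}, {"slide": [0.025, 0, 0.1], "twist": [0, 0, 0]}, {"slide": [0.025, 0, 0.1], "twist": [0, 0, 0]}]}}

```text
time_s: 21.63
tcp_pos: [0.4473, -0.1486, 0.1467]
ee_rot: [[0.931, 0.362, -0.041], [0.363, -0.931, 0.017], [-0.032, -0.031, -0.999]]
force: [0.0, 0.6, -1.2]
gripper_width: 0.412
```

```bash
python3 -c "
from look import *
st(); crop('side','s14',200,120,330,240)"
```

```text
t 21.63 tcp [ 0.4473 -0.1486  0.1467] j [ -3.9  44.8  28.7 120.7 -45.5  28.6  -8.8] yaw -68.7 z [-0.041  0.017 -0.999] F [ 0.   0.6 -1.2] w 0.412
```

View pics/s14.png

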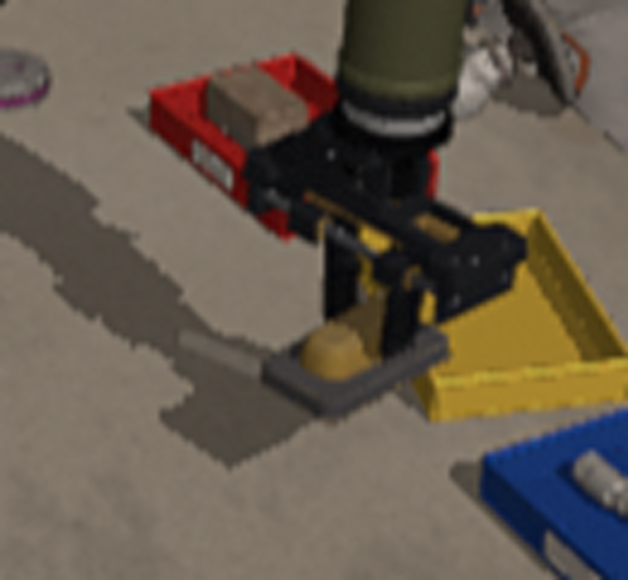

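The grip block is held level. Next I carry it to above the red tray's -y half, TCP target (.603, .226), turning -12.6°.

>>> {"method": "send_rows", "body": {"steps": [{"slide": [0.005, 0.012, 0], "twist": [0, 0, -0.01]}, {"slide": [0.014, 0.035, 0], "twist": [0, 0, -0.03]}, {"slide": [0.027, 0.065, 0], "twist": [0, 0, -0.05]}, {"slide": [0.04, 0.097, 0], "twist": [0, 0, -0.07]}, {"slide": [0.054, 0.13, 0], "twist": [0, 0, -0.09]}, {"slide": [0.068, 0.163, 0], "twist": [0, 0, -0.11]}, {"slide": [0.082, 0.196, 0], "twist": [0, 0, -0.13]}, {"slide": [0.096, 0.23, 0], "twist": [0, 0, -0.15]}, {"slide": [0.11, 0.263, 0], "twist": [0, 0, -0.17]}, {"slide": [0.123, 0.295, 0], "twist": [0, 0, -0.19]}, {"slide": [0.135, 0.325, 0], "twist": [0, 0, -0.21]}, {"slide": [0.147, 0.352, 0], "twist": [0, 0, -0.22]}, {"slide": [0.154, 0.369, 0], "twist": [0, 0, -0.22]}, {"slide": [0.1557, 0.3743, 0], "twist": [0, 0, -0.22]}, {"slide": [0.1557, 0.3743, -0.01], "twist": [0, 0, -0.22]}, {"slide": [0.1557, 0.3743, -0.03], "twist": [0, 0, -0.22]}, {"slide": [0.1557, 0.3743, -0.045], "twist": [0, 0, -0.22]}, {"slide": [0.1557, 0.3743, -0.05], "twist": [0, 0, -0.22]}, {"slide": [0.1557, 0.3743, -0.05], "twist": [0, 0, -0.22]}]}}

```text
time_s: 23.27
tcp_pos: [0.6012, 0.2235, 0.0945]
ee_rot: [[0.988, 0.147, -0.042], [0.148, -0.989, 0.025], [-0.038, -0.031, -0.999]]
force: [0.3, -0.4, -1.6]
gripper_width: 0.416
```

```bash
python3 -c "
from look import *
st(); crop('side','s15',210,90,340,200); crop('top','t15',120,90,270,210)"
```

```text
t 23.27 tcp [0.6012 0.2235 0.0945] j [-42.6  60.7  39.   93.  -51.2  48.1 -61.6] yaw -81.6 z [-0.042  0.025 -0.999] F [ 0.3 -0.4 -1.6] w 0.416
```

View pics/s15.png

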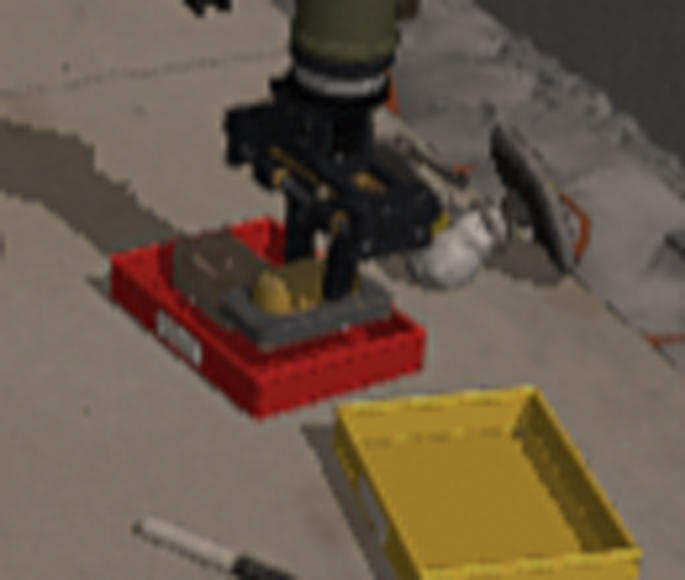

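View pics/t15.png

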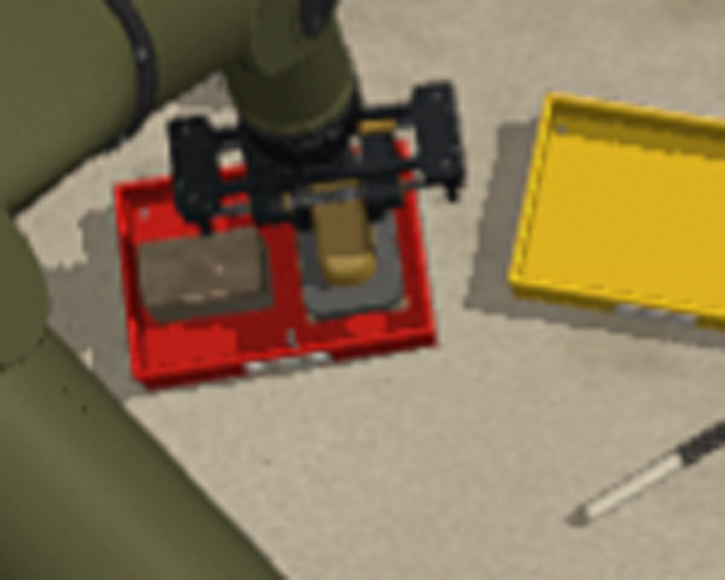

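```bash
python3 - <<'E'
from look import *
d=bot.snapshot("top"); f=580/120
px=[[120+a/f,90+b/f] for a,b in((314,318),(403,302),(398,225))]
P=onplane(d,px,.0475); c=np.array([.581,.278]); t=np.radians(8.6); R=np.array([[np.cos(t),np.sin(t)],[-np.sin(t),np.cos(t)]])
print(P.round(4)); print(((P[:,:2]-c)@R.T).round(4))
E
```

```text
[[0.53   0.2428 0.0475]
 [0.5412 0.1798 0.0475]
 [0.5994 0.1847 0.0475]]
[[-0.0557 -0.0272]
 [-0.054  -0.0911]
 [ 0.0043 -0.095 ]]
```

The base's near edge is at tray x of about -55 mm and its side edge at y of about -93 mm, inside the ±71 and ±104 walls. Lower it.

>>> {"method": "send_rows", "body": {"steps": [{"slide": [-0.001, 0.002, -0.008], "twist": [0, 0, 0]}, {"slide": [-0.002, 0.003, -0.018], "twist": [0, 0, 0]}, {"slide": [-0.002, 0.003, -0.028], "twist": [0, 0, 0]}, {"slide": [-0.002, 0.003, -0.036], "twist": [0, 0, 0]}, {"slide": [-0.002, 0.003, -0.041], "twist": [0, 0, 0]}, {"slide": [-0.002, 0.003, -0.043], "twist": [0, 0, 0]}, {"slide": [-0.002, 0.003, -0.043], "twist": [0, 0, 0]}, {"slide": [-0.002, 0.003, -0.043], "twist": [0, 0, 0]}]}}

```text
time_s: 24.08
tcp_pos: [0.6012, 0.2282, 0.0538]
ee_rot: [[0.988, 0.15, -0.037], [0.151, -0.988, 0.026], [-0.032, -0.031, -0.999]]
force: [0.3, -0.2, -1.1]
gripper_width: 0.416
```

```bash
python3 -c "
from look import *
st(); crop('side','s16',210,90,340,200)"
```

```text
t 24.08 tcp [0.6012 0.2282 0.0538] j [-41.6  63.4  35.7  93.2 -53.   43.9 -60.5] yaw -81.4 z [-0.037  0.026 -0.999] F [ 0.3 -0.2 -1.1] w 0.416
```

View pics/s16.png

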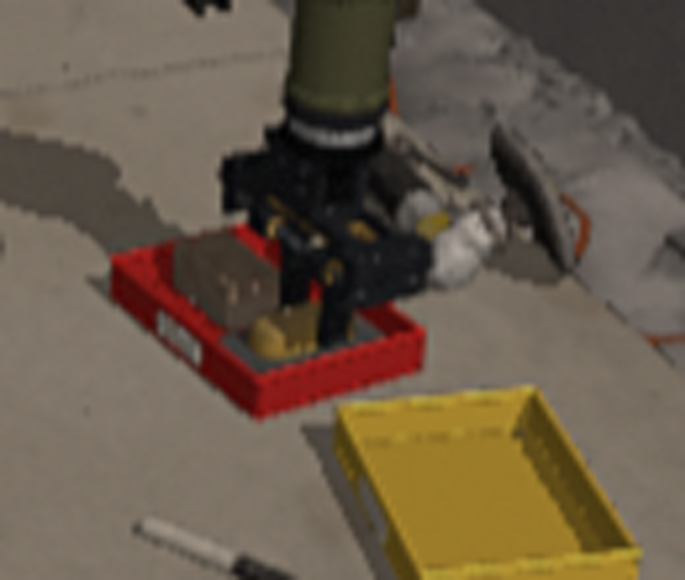

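>>> {"method": "send_rows", "body": {"steps": [{"slide": [0, 0, -0.001], "twist": [0, 0, 0]}, {"slide": [0, 0, -0.002], "twist": [0, 0, 0]}, {"slide": [0, 0, -0.002], "twist": [0, 0, 0]}, {"slide": [0, 0, -0.002], "twist": [0, 0, 0]}]}}

```text
time_s: 24.47
tcp_pos: [0.601, 0.2285, 0.0519]
ee_rot: [[0.988, 0.15, -0.037], [0.151, -0.988, 0.026], [-0.033, -0.032, -0.999]]
force: [0.0, -0.9, -1.0]
gripper_width: 0.414
```

>>> {"method": "send_rows", "body": {"steps": [{"slide": [0, 0, 0], "twist": [0, 0, 0]}, {"slide": [0, 0, 0], "twist": [0, 0, 0]}, {"slide": [0, 0, 0], "twist": [0, 0, 0]}, {"slide": [0, 0, 0], "twist": [0, 0, 0]}, {"slide": [0, 0, 0.005], "twist": [0, 0, 0]}, {"slide": [0, 0, 0.02], "twist": [0, 0, 0]}, {"slide": [0, 0, 0.04], "twist": [0, 0, 0]}, {"slide": [0, 0, 0.06], "twist": [0, 0, 0]}, {"slide": [0, 0, 0.08], "twist": [0, 0, 0]}, {"slide": [0, 0, 0.085], "twist": [0, 0, 0]}], "gripper": 0.6}}

```text
time_s: 25.3
tcp_pos: [0.6032, 0.2282, 0.1413]
ee_rot: [[0.988, 0.149, -0.031], [0.15, -0.988, 0.027], [-0.026, -0.032, -0.999]]
force: [0.8, 0.1, 0.7]
gripper_width: 0.601
```

```bash
python3 -c "
from look import *
st(); crop('side','s17',210,90,340,200);crop('top','t17',120,90,270,210)"
```

```text
t 25.3 tcp [0.6032 0.2282 0.1413] j [-43.7  57.1  40.7  92.  -47.8  51.2 -64.6] yaw -81.4 z [-0.031  0.027 -0.999] F [0.8 0.1 0.7] w 0.601
```

View pics/s17.png

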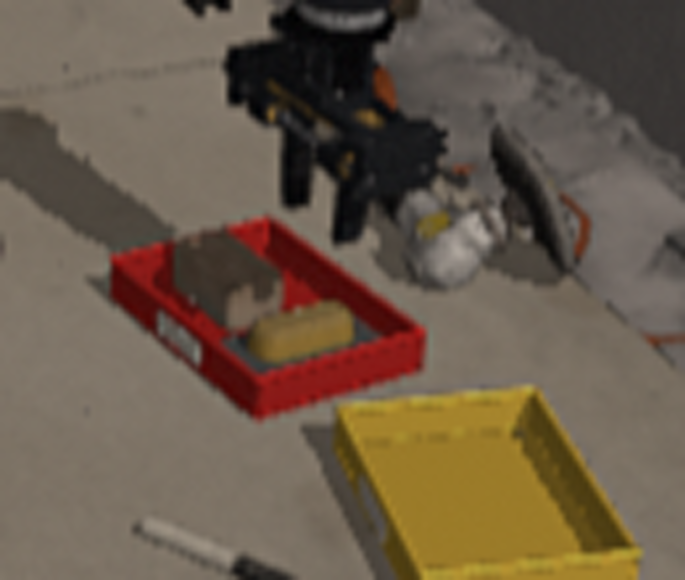

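View pics/t17.png

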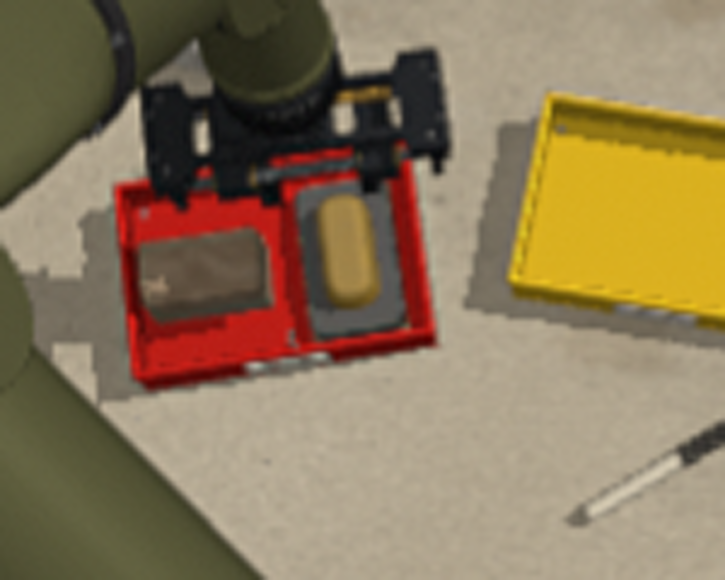

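Both blocks lie flat in the red tray with a clear gap between them, and the yellow grip faces up. Last is the pen. I approach above (.440, -.017), which is on the barrel toward the cap, turning +114° to yaw 32.5°.

>>> {"method": "send_rows", "body": {"steps": [{"slide": [-0.005, -0.007, 0], "twist": [0, 0, 0.06]}, {"slide": [-0.014, -0.02, 0], "twist": [0, 0, 0.17]}, {"slide": [-0.024, -0.036, 0], "twist": [0, 0, 0.29]}, {"slide": [-0.034, -0.052, 0], "twist": [0, 0, 0.41]}, {"slide": [-0.045, -0.068, 0], "twist": [0, 0, 0.53]}, {"slide": [-0.056, -0.084, 0], "twist": [0, 0, 0.65]}, {"slide": [-0.067, -0.1, 0], "twist": [0, 0, 0.77]}, {"slide": [-0.078, -0.117, 0], "twist": [0, 0, 0.89]}, {"slide": [-0.089, -0.134, 0], "twist": [0, 0, 1.01]}, {"slide": [-0.1, -0.151, 0], "twist": [0, 0, 1.13]}, {"slide": [-0.111, -0.168, 0], "twist": [0, 0, 1.25]}, {"slide": [-0.122, -0.184, 0], "twist": [0, 0, 1.37]}, {"slide": [-0.133, -0.2, 0], "twist": [0, 0, 1.49]}, {"slide": [-0.143, -0.215, -0.005], "twist": [0, 0, 1.61]}, {"slide": [-0.152, -0.229, -0.012], "twist": [0, 0, 1.73]}, {"slide": [-0.159, -0.239, -0.02], "twist": [0, 0, 1.85]}, {"slide": [-0.163, -0.245, -0.025], "twist": [0, 0, 1.94]}, {"slide": [-0.163, -0.245, -0.025], "twist": [0, 0, 1.99]}, {"slide": [-0.163, -0.245, -0.025], "twist": [0, 0, 1.99]}, {"slide": [-0.163, -0.245, -0.025], "twist": [0, 0, 1.99]}], "gripper": 0.45}}

```text
time_s: 27.07
tcp_pos: [0.4377, -0.0164, 0.1113]
ee_rot: [[-0.539, 0.842, -0.01], [0.842, 0.538, -0.044], [-0.032, -0.032, -0.999]]
force: [0.2, -0.4, 0.0]
gripper_width: 0.45
```

```bash
python3 -c "
from look import *
st(); crop('side','s18',210,140,310,230)"
```

```text
t 27.07 tcp [ 0.4377 -0.0164  0.1113] j [ -8.8  44.1   5.3 128.3  -8.    8.6  35.5] yaw 32.5 z [-0.01  -0.044 -0.999] F [ 0.2 -0.4  0. ] w 0.45
```

View pics/s18.png

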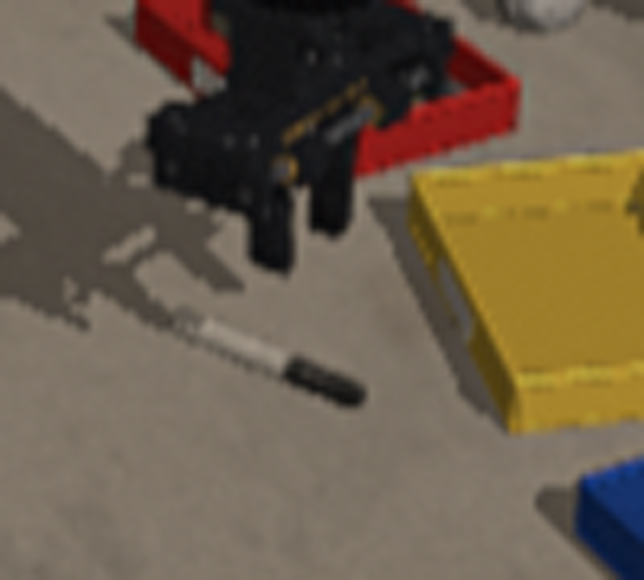

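>>> {"method": "send_rows", "body": {"steps": [{"slide": [0.001, 0, -0.005], "twist": [0.02, 0.03, 0]}, {"slide": [0.002, -0.001, -0.015], "twist": [0.047, 0.075, 0]}, {"slide": [0.002, -0.001, -0.03], "twist": [0.047, 0.075, 0]}, {"slide": [0.002, -0.001, -0.045], "twist": [0.047, 0.075, 0]}, {"slide": [0.002, -0.001, -0.056], "twist": [0.047, 0.075, 0]}, {"slide": [0.002, -0.001, -0.06], "twist": [0.047, 0.075, 0]}, {"slide": [0.002, -0.001, -0.06], "twist": [0.047, 0.075, 0]}, {"slide": [0.002, -0.001, -0.06], "twist": [0.047, 0.075, 0]}]}}

```text
time_s: 27.78
tcp_pos: [0.4399, -0.0174, 0.0519]
ee_rot: [[-0.539, 0.838, -0.084], [0.841, 0.541, 0.002], [0.047, -0.069, -0.996]]
force: [-0.1, -0.7, 0.8]
gripper_width: 0.452
```

```bash
python3 -c "
from look import *
st(); d=crop('side','s19',210,160,300,230)
s=bot.state(); R=np.array(s['ee_rot']); t=np.array(s['tcp_pos']); f=580/70
for dy in(-.02,0,.02):
  Q=t+[0,0,.030-t[2]]+R@[0,dy,.0215]; print(Q.round(4),((proj(d,[Q])-[210,160])*f).round())
"
```

```text
t 27.78 tcp [ 0.4399 -0.0174  0.0519] j [ -4.   51.7   0.9 124.8  -8.    8.3  37.3] yaw 32.9 z [-0.084  0.002 -0.996] F [-0.1 -0.7  0.8] w 0.452
[ 0.4215 -0.0282  0.01  ] [[351. 326.]]
[ 0.4383 -0.0174  0.0086] [[378. 307.]]
[ 0.455  -0.0066  0.0072] [[404. 288.]]
```

View pics/s19.png

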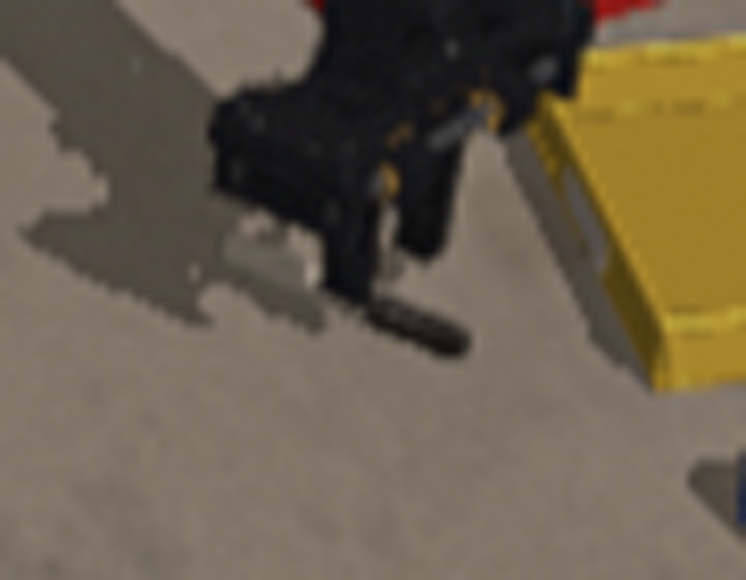

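The projected grasp midpoint (378,307) lies on the pen's axis. Descend and close.

>>> {"method": "send_rows", "body": {"steps": [{"slide": [0, 0, -0.006], "twist": [0, 0, 0]}, {"slide": [0, 0, -0.013], "twist": [0, 0, 0]}, {"slide": [0, 0, -0.019], "twist": [0, 0, 0]}, {"slide": [0, 0, -0.022], "twist": [0, 0, 0]}, {"slide": [0, 0, -0.022], "twist": [0, 0, 0]}, {"slide": [0, 0, -0.022], "twist": [0, 0, 0]}]}}

```text
time_s: 28.33
tcp_pos: [0.4397, -0.0176, 0.0295]
ee_rot: [[-0.539, 0.838, -0.084], [0.841, 0.541, 0.002], [0.048, -0.07, -0.996]]
force: [-0.4, 0.0, 0.1]
gripper_width: 0.447
```

>>> {"method": "send_rows", "body": {"steps": [{"slide": [0, 0, 0], "twist": [0, 0, 0]}, {"slide": [0, 0, 0], "twist": [0, 0, 0]}, {"slide": [0, 0, 0], "twist": [0, 0, 0]}, {"slide": [0, 0, 0], "twist": [0, 0, 0]}, {"slide": [0, 0, 0], "twist": [0, 0, 0]}, {"slide": [0, 0, 0], "twist": [0, 0, 0]}, {"slide": [0, 0, 0], "twist": [0, 0, 0]}], "gripper": 0}}

```text
time_s: 28.92
tcp_pos: [0.4401, -0.0176, 0.0299]
ee_rot: [[-0.539, 0.838, -0.083], [0.841, 0.541, 0.002], [0.047, -0.069, -0.997]]
force: [-0.1, -0.3, 3.0]
gripper_width: 0.171
```

>>> {"method": "send_rows", "body": {"steps": [{"slide": [0, 0, 0.008], "twist": [0, 0, 0]}, {"slide": [0, 0, 0.025], "twist": [0, 0, 0]}, {"slide": [0.003, 0, 0.045], "twist": [0, 0, 0]}, {"slide": [0.01, 0, 0.07], "twist": [0, 0, 0]}, {"slide": [0.02, 0, 0.09], "twist": [0, 0, 0]}, {"slide": [0.025, 0, 0.1], "twist": [0, 0, 0]}, {"slide": [0.025, 0, 0.1], "twist": [0, 0, 0]}, {"slide": [0.025, 0, 0.1], "twist": [0, 0, 0]}]}}

```text
time_s: 29.58
tcp_pos: [0.465, -0.0175, 0.1302]
ee_rot: [[-0.539, 0.838, -0.083], [0.841, 0.541, 0.002], [0.047, -0.068, -0.997]]
force: [-0.6, 0.3, 0.3]
gripper_width: 0.173
```

```bash
python3 -c "
from look import *
st(); crop('side','s20',210,120,310,210)"
```

```text
t 29.58 tcp [ 0.465  -0.0175  0.1302] j [ -5.4  43.1   3.5 119.6  -7.3  22.2  36.9] yaw 32.9 z [-0.083  0.002 -0.997] F [-0.6  0.3  0.3] w 0.173
```

View pics/s20.png

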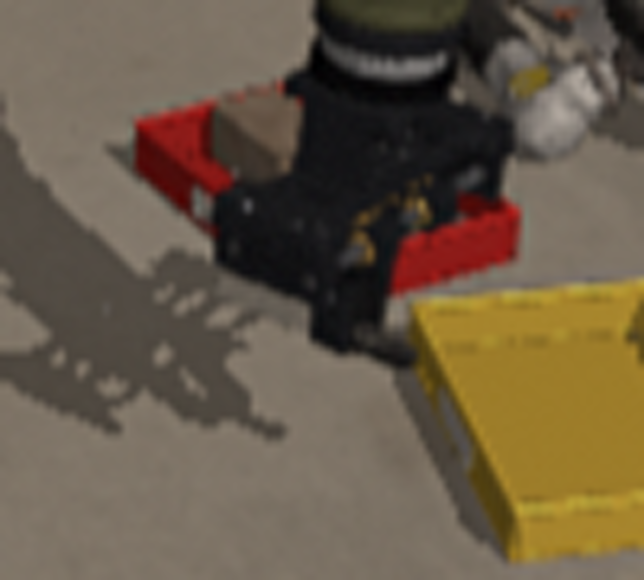

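Held, 15 mm opening on the 16 mm pen. Next I carry it to the centre of the yellow tray, TCP target (.626, -.028).

>>> {"method": "send_rows", "body": {"steps": [{"slide": [0.008, 0, 0], "twist": [0, 0, 0]}, {"slide": [0.025, -0.002, 0], "twist": [0, 0, 0]}, {"slide": [0.05, -0.004, 0], "twist": [0, 0, 0]}, {"slide": [0.08, -0.006, 0], "twist": [0, 0, 0]}, {"slide": [0.11, -0.008, 0], "twist": [0, 0, 0]}, {"slide": [0.138, -0.009, 0], "twist": [0, 0, 0]}, {"slide": [0.155, -0.01, 0], "twist": [0, 0, 0]}, {"slide": [0.161, -0.01, 0], "twist": [0, 0, 0]}, {"slide": [0.161, -0.01, -0.01], "twist": [0, 0, 0]}, {"slide": [0.161, -0.01, -0.028], "twist": [0, 0, 0]}, {"slide": [0.161, -0.01, -0.048], "twist": [0, 0, 0]}, {"slide": [0.161, -0.01, -0.066], "twist": [0, 0, 0]}, {"slide": [0.161, -0.01, -0.08], "twist": [0, 0, 0]}, {"slide": [0.161, -0.01, -0.09], "twist": [0, 0, 0]}, {"slide": [0.161, -0.01, -0.095], "twist": [0, 0, 0]}, {"slide": [0.161, -0.01, -0.095], "twist": [0, 0, 0]}, {"slide": [0.161, -0.01, -0.095], "twist": [0, 0, 0]}]}}

```text
time_s: 31.05
tcp_pos: [0.6258, -0.0276, 0.035]
ee_rot: [[-0.539, 0.838, -0.084], [0.841, 0.541, 0.002], [0.047, -0.069, -0.996]]
force: [-0.6, 1.0, 0.0]
gripper_width: 0.172
```

```bash
python3 -c "
from look import *
st(); crop('side','s21',240,130,350,220)"
```

```text
t 31.05 tcp [ 0.6258 -0.0276  0.035 ] j [-3.8 59.2  4.2 92.2 -7.  33.7 37.3] yaw 32.9 z [-0.084  0.002 -0.996] F [-0.6  1.   0. ] w 0.172
```

View pics/s21.png

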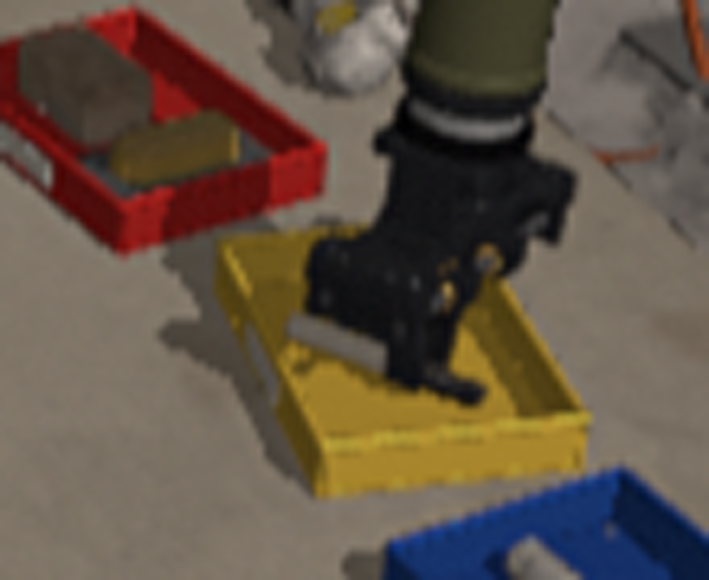

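>>> {"method": "send_rows", "body": {"steps": [{"slide": [0, 0, -0.001], "twist": [0, 0, 0]}, {"slide": [0, 0, -0.001], "twist": [0, 0, 0]}, {"slide": [0, 0, -0.001], "twist": [0, 0, 0]}, {"slide": [0, 0, -0.001], "twist": [0, 0, 0]}, {"slide": [0, 0, -0.001], "twist": [0, 0, 0]}, {"slide": [0, 0, 0.005], "twist": [0, 0, 0]}, {"slide": [0, 0, 0.02], "twist": [0, 0, 0]}, {"slide": [0, 0, 0.045], "twist": [0, 0, 0]}, {"slide": [0, 0, 0.075], "twist": [0, 0, 0]}, {"slide": [0, 0, 0.11], "twist": [0, 0, 0]}, {"slide": [0, 0, 0.14], "twist": [0, 0, 0]}, {"slide": [0, 0, 0.16], "twist": [0, 0, 0]}, {"slide": [0, 0, 0.16], "twist": [0, 0, 0]}], "gripper": 0.45}}

```text
time_s: 32.18
tcp_pos: [0.629, -0.028, 0.2012]
ee_rot: [[-0.539, 0.839, -0.073], [0.841, 0.541, 0.002], [0.041, -0.06, -0.997]]
force: [-0.2, 0.3, -0.1]
gripper_width: 0.451
```

>>> {"method": "send_rows", "body": {"steps": [{"slide": [-0.02, 0, 0.01], "twist": [0, 0, 0]}, {"slide": [-0.05, 0, 0.03], "twist": [0, 0, 0]}, {"slide": [-0.08, 0, 0.06], "twist": [0, 0, 0]}, {"slide": [-0.11, 0, 0.09], "twist": [0, 0, 0]}, {"slide": [-0.13, 0, 0.12], "twist": [0, 0, 0]}, {"slide": [-0.14, 0, 0.14], "twist": [0, 0, 0]}, {"slide": [-0.14, 0, 0.15], "twist": [0, 0, 0]}, {"slide": [-0.14, 0, 0.15], "twist": [0, 0, 0]}, {"slide": [-0.14, 0, 0.15], "twist": [0, 0, 0]}]}}

```text
time_s: 32.93
tcp_pos: [0.486, -0.0275, 0.3451]
ee_rot: [[-0.539, 0.838, -0.082], [0.841, 0.541, 0.003], [0.047, -0.068, -0.997]]
force: [0.0, -0.0, -0.2]
gripper_width: 0.452
```

```bash
python3 -c "
from look import *
st(); crop('side','s22',190,110,400,270);crop('top','t22',90,100,430,280)"
```

```text
t 32.93 tcp [ 0.486  -0.0275  0.3451] j [ -7.1  25.2   7.8 103.3  -4.1  56.5  35.3] yaw 32.9 z [-0.082  0.003 -0.997] F [ 0.  -0.  -0.2] w 0.452
```

View pics/s22.png

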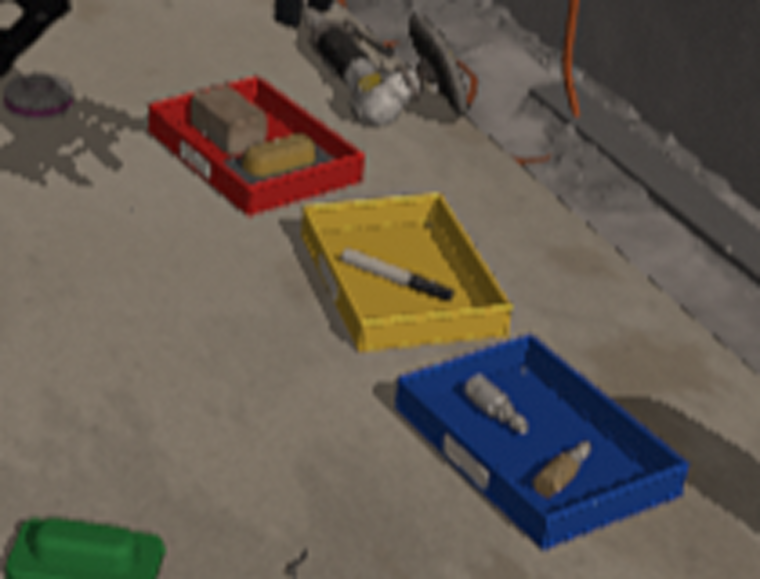

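View pics/t22.png

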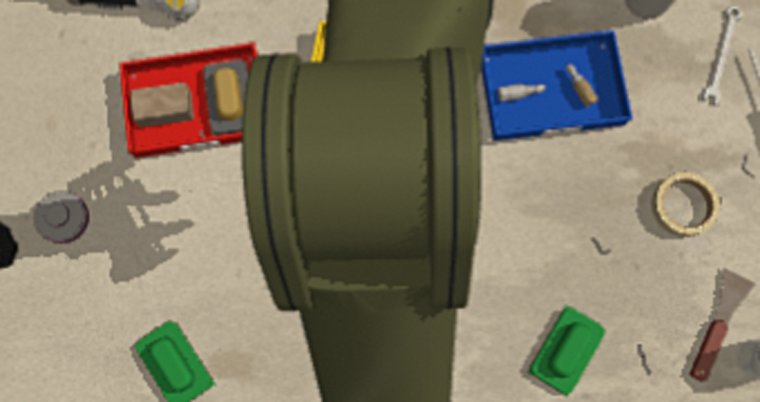

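Everything appears to be in place. I'll swing the arm aside so the top camera can see the yellow tray, then check positions numerically.

>>> {"method": "send_rows", "body": {"steps": [{"slide": [-0.005, 0.02, 0], "twist": [0, 0, 0]}, {"slide": [-0.02, 0.05, 0], "twist": [0, 0, 0]}, {"slide": [-0.04, 0.08, 0], "twist": [0, 0, 0]}, {"slide": [-0.06, 0.11, 0], "twist": [0, 0, 0]}, {"slide": [-0.08, 0.14, 0], "twist": [0, 0, 0]}, {"slide": [-0.1, 0.17, 0], "twist": [0, 0, 0]}, {"slide": [-0.12, 0.2, 0], "twist": [0, 0, 0]}, {"slide": [-0.14, 0.23, 0], "twist": [0, 0, 0]}, {"slide": [-0.16, 0.26, 0], "twist": [0, 0, 0]}, {"slide": [-0.18, 0.29, 0], "twist": [0, 0, 0]}, {"slide": [-0.2, 0.32, 0], "twist": [0, 0, 0]}, {"slide": [-0.22, 0.35, 0], "twist": [0, 0, 0]}, {"slide": [-0.24, 0.38, 0], "twist": [0, 0, 0]}, {"slide": [-0.26, 0.41, 0], "twist": [0, 0, 0]}, {"slide": [-0.27, 0.44, 0], "twist": [0, 0, 0]}, {"slide": [-0.28, 0.46, 0], "twist": [0, 0, 0]}, {"slide": [-0.28, 0.47, 0], "twist": [0, 0, 0]}, {"slide": [-0.28, 0.47, 0], "twist": [0, 0, 0]}]}}

```text
time_s: 34.53
tcp_pos: [0.2054, 0.4441, 0.3435]
ee_rot: [[-0.542, 0.836, -0.084], [0.839, 0.544, 0.001], [0.047, -0.07, -0.996]]
force: [0.4, 0.3, 0.5]
gripper_width: 0.451
```

```bash
python3 -c "
from look import *
st(); crop('top','t23',130,100,390,220); crop('side','s23',260,140,400,260)
a=cv2.imread('pics/top0.png').astype(int)
b=bot.snapshot('top')['color'][:,:,::-1].astype(int)
c=cv2.imread('pics/side0.png').astype(int); e=bot.snapshot('side')['color'][:,:,::-1].astype(int)
print('tape diff top',abs(a-b)[170:215,375:420].max(), 'side',abs(c-e)[270:310,290:335].max(),'filter side',abs(c-e)[125:147,186:214].max(),'filter top',abs(a-b)[180:215,98:135].max())
"
```

```text
t 34.53 tcp [0.2054 0.4441 0.3435] j [-67.2  24.1  -0.9 104.9  -5.2  52.8 -31.9] yaw 33.0 z [-0.084  0.001 -0.996] F [0.4 0.3 0.5] w 0.451
tape diff top 4 side 4 filter side 6 filter top 3
```

View pics/t23.png

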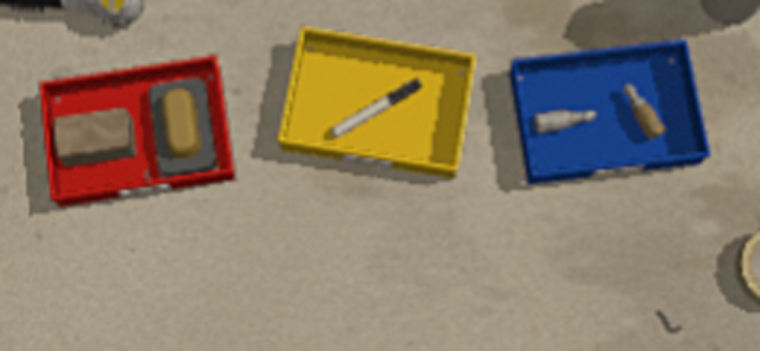

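View pics/s23.png

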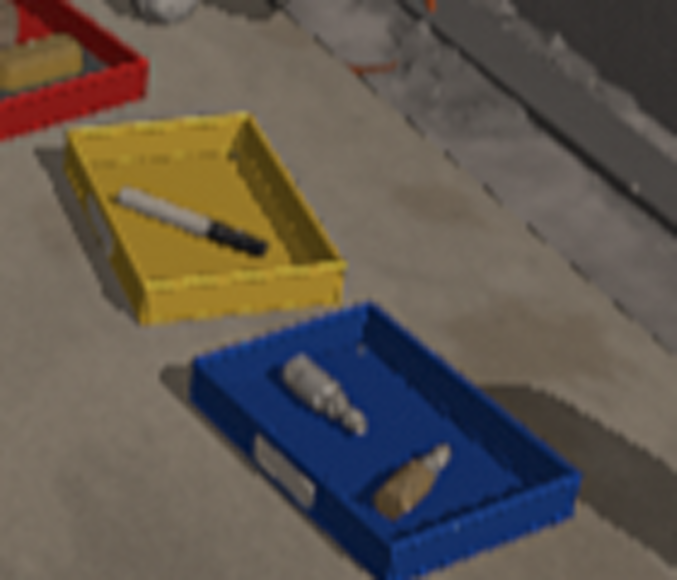

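```bash
python3 - <<'E'
from look import *
d=bot.snapshot("top");e=bot.snapshot("side")
T=lambda a,b:[130+a/2.923,100+b/2.923]; S=lambda a,b:[260+a/4.833,140+b/4.833]
for n,p,q in[("pen tail",T(333,133),S(122,197)),("pen cap",T(420,84),S(266,245)),("grey end",T(537,122),S(296,372)),("grey tip",T(596,116),S(360,428)),("brass tip",T(629,88),S(444,452)),("brass end",T(655,134),S(388,500))]:
    P,g=tri(d,p,e,q); print(n,P.round(4),"gap",round(g,4))
E
```

```text
pen tail [0.581  0.0412 0.0086] gap 0.0028
pen cap [ 0.6428 -0.0666  0.0164] gap 0.0069
grey end [ 0.5905 -0.2076  0.0139] gap 0.0018
grey tip [ 0.5969 -0.2796  0.0166] gap 0.0022
brass tip [ 0.6333 -0.3224  0.0177] gap 0.0035
brass end [ 0.5739 -0.3503  0.017 ] gap 0.0038
```

The triangulated heights match lying flat on the floors: pen mean 12.5 mm (expected 12.5), couplers 14–18 mm (expected 15.5). Lengths match the given sizes as well. Hand in.

```bash
python3 -c "
from plant import bot
print(bot.finish_job())"
```

```text
the job is handed in; nothing more can be done
None
```

I sorted all five things and handed the job in at about 35 s of the 122 s allowed; `bot.finish_job()` gives no verdict. The couplers are in the blue tray, the sanding blocks side by side and right way up in the red tray, and the pen is in the yellow tray.

**Reach:** At the near pick-up spots the tool could not point straight down because a wrist joint was at its limit. I tilted it 2.5–5° for four of the picks. The plain block was gripped about 8 mm off the planned point, and it held.

**Last checks:**
- **Placement:** both cameras show every item lying flat in its tray, separate from the others, with the arm clear.
- **Couplers:** triangulated heights were 14–18 mm, against 15.5 mm expected when flat. Lengths came out at 66–72 mm, against 73 mm.
- **Pen:** mean height 12.5 mm as expected, length 124 mm. Its two ends differed by 8 mm in height, and the two views disagreed by up to 7 mm at the cap end. I took that as pixel noise because the pen looks flat in both views.
- **Sanding blocks:** judged flat by eye in both views; I did not triangulate them after release.
- **Tape roll and filter:** they look unchanged from the first pictures in both views.

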